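Wring the heat sinks onto their plates and close the computer

ROBOT

A 6-joint arm with a two-finger parallel gripper is mounted at the origin on the work surface. World frame = base frame: x ahead of the robot, y to its left, z up, the work surface at z = 0. Lengths are in mm, angles in rad, forces in N, time in s.
With the tool pointing down it reaches from about 350 to 950 mm from the base axis. Payload 17.4 kg.
Tool frame: the origin (TCP) lies midway between the tips of the shut fingers; the grasp point (between the pads) lies 19 mm behind it (ctrl.grip_point_offset is the z of the grasp point in the tool frame, in mm); z points along the fingers, y is the line along which they close (so a half turn about z gives the same grasp; the last joint's range is limited). The gripper opens to 93 mm and grips with 3 to 60 N. Pads are 15 mm wide; open, the fingers measure 128 mm over their backs; the gripper's body (75 mm by 188 mm) begins 65 mm behind the grasp point.
Start: joints at [1.072, 0.116, 1.442, -0, 1.584, -0.038], TCP at [300.157, 604.597, 218.646] pointing down, gripper open.
Joint ranges: [-2.83, 2.83], [-0.83, 2.19], [0.07, 2.5], [-1.14, 4.28], [0.01, 3], [-2.97, 2.97]. Speed limits (rad/s): [1.89, 1.89, 2.22, 3.14, 3.14, 3.14].

INTERFACE

Orientations are given as [roll, pitch, yaw] about the fixed x, y, z axes, in that order (R = Rz(yaw) Ry(pitch) Rx(roll)).
In Python, from workcell import ctrl gives the robot as it stands.
- The arm moves only by the shell command python3 -m crank 'ROWS' [FORCE]. ROWS is JSON, a list of rows, each a list of 7 numbers: the shift along the tool's x, y, z in m, then the turn, a rotation vector about the tool's x, y, z in degrees, then the opening, from 0 (shut) to 1 (fully open). In form: [[dx, dy, dz, wx, wy, wz, grip], ...]. A call has 1 to 10 rows; each row is the pose to reach, as a shift and turn from the pose commanded when the call began, along the tool's axes at that moment; what a row does not reach only later rows make up. A row lasts 1/8 s, in which the tool goes at most 62.5 mm and 10.7 degrees, less where a joint would pass 70% of its speed; a pose out of reach is approached as far as the arm can. A call with a gripper value outside its range is refused whole. The fingers move at their own pace and stop on an object; FORCE is the grip in N (left out, the last holds). Time passes only in rows, so rows that repeat a pose let the fingers close. It gives the time, the measured TCP pose, the force, the opening and the grip force at its end, in the units of the state.
- ctrl.sense(): the state, without advancing time (a new reading comes with each control period).
- ctrl.capture(name): name is "side" or "top" or "wrist"; returns a dict with "img" (480x640x3 uint8, blue, green, red), "depth" (480x640 float32, mm along the optical axis (not along the pixel's ray), 0 where there is no reading), "mtx" (3x3 intrinsics, pixels), "camera_from_world" (4x4, takes a point from world to camera coordinates). Camera axes: x right, y down, z forward; pixel columns grow to the right and rows downward; lengths in mm; the calibration is good to about 2 mm. A picture is of the moment at which its call begins.
- ctrl.hand_in(): hands the job in; it is judged then, once.
The state is a dict: "clock": time; "joint_positions": joint angles; "qvel": joint speeds; "joint_torque": joint torques, N m; "position": TCP position; "tool_rot": TCP orientation; "ft_force": force on the tool from outside, world axes, zero at the start; "wrist_torque": the same for the moment, N m; "width": finger opening in mm; "grip_force": force on a finger pad.
Only numpy, scipy, OpenCV 4.12 (cv2) and the standard library are available. Lean on these libraries where they do the work, as an engineer would, in place of code of your own. Each camera call takes 0.05 s, during which the arm holds its last target. There are 200 camera calls.

TASK

Take the clear cover off the small computer's chassis and lay it level on the green mat. Then fit every finned heat sink lying on the bench onto a copper plate of its own inside the chassis (any plate, either way round): lay it flat on the plate short of the stop rail and slide it along, face on face, under the rail's lip until it is fully home against the stop and its base covers the plate squarely with the edges in line. Finally put the cover back so that it sits down level all round on the chassis rim, and leave the other things on the bench where they are.

Things in the scene. Friction and masses are not known exactly. Their poses are not given: they have to be found in the camera images.
- chassis: open aluminium chassis fixed to the bench, 170 (its x) x 302 (its y) x 60 mm high, walls 4 mm. Origin: centre of its underside, on the bench; z up, x away from the robot within 0.2 rad. On its floor are four copper plates side by side (seat0 to seat3), 64 mm apart in y; along their +x ends a dark stop rail (point stop). In front of them (x = -81 to -20 mm) a grey deck is flush with their tops
- stop (a point): middle of the stop rail's face (chassis x = 60 mm), in line with the plates' +x edges and top; axes as the chassis. The rail is 254 mm long in y. Its lip reaches 12 mm back over the plates' ends, underside 11 mm and top 15 mm above the plates: an 8 mm base passes under with 3 mm to spare, but cannot be lowered straight into place. Lay it 25 to 40 mm short, slide it in chassis +x
- seat0 (a point): centre of the top face of the rightmost flat copper plate in the chassis (chassis y = -96 mm, x = 20 mm). Plate 80 (x) x 50 (y) mm, top 14 mm above the bench; axes as the chassis. White ribs on both sides stand 5 mm above it and leave a 60 mm lane. A heat sink is home when its origin is at this point: flat, edges in line, against the stop
- seat1 (a point): centre of the top face of the second from the right flat copper plate in the chassis (chassis y = -32 mm, x = 20 mm). Plate 80 (x) x 50 (y) mm, top 14 mm above the bench; axes as the chassis. White ribs on both sides stand 5 mm above it and leave a 60 mm lane. A heat sink is home when its origin is at this point: flat, edges in line, against the stop
- seat2 (a point): centre of the top face of the third from the right flat copper plate in the chassis (chassis y = +32 mm, x = 20 mm). Plate 80 (x) x 50 (y) mm, top 14 mm above the bench; axes as the chassis. White ribs on both sides stand 5 mm above it and leave a 60 mm lane. A heat sink is home when its origin is at this point: flat, edges in line, against the stop
- seat3 (a point): centre of the top face of the leftmost flat copper plate in the chassis (chassis y = +96 mm, x = 20 mm). Plate 80 (x) x 50 (y) mm, top 14 mm above the bench; axes as the chassis. White ribs on both sides stand 5 mm above it and leave a 60 mm lane. A heat sink is home when its origin is at this point: flat, edges in line, against the stop
- cover: loose cover, clear plastic sheet 174 (its x) x 306 (y) x 3 mm, 0.4 kg; origin: centre of the sheet's underside. Black grip rib on its middle, 70 (x) x 16 (y) mm, from 3 to 33 mm above the origin: grip across the 16 mm. Bars 6 mm deep under its edges drop inside the chassis walls with 2.5 mm play. Starts seated on the chassis, origin 60 mm up; on the mat its origin is 8 mm up. Same either way round
- mat: green mat fixed to the bench on the robot's left, 220 (x) x 330 (y) x 2 mm thick, empty, for the cover. Origin: centre of its underside
- sink0: heat sink, about 0.3 kg: copper base 80 (its x) x 50 (y) x 8 mm with a block of aluminium fins 44 (x) x 24 (y) x 30 mm high in the middle of its top (38 mm high in all). Origin: centre of the copper underside; z up through the fins. Starts base down on the bench at any yaw; the same either way round. Grip it across the 24 mm of the fins. All are alike; some starts lack one (None)
- sink1: heat sink, about 0.3 kg: copper base 80 (its x) x 50 (y) x 8 mm with a block of aluminium fins 44 (x) x 24 (y) x 30 mm high in the middle of its top (38 mm high in all). Origin: centre of the copper underside; z up through the fins. Starts base down on the bench at any yaw; the same either way round. Grip it across the 24 mm of the fins. All are alike; some starts lack one (None)
- sink2: heat sink, about 0.3 kg: copper base 80 (its x) x 50 (y) x 8 mm with a block of aluminium fins 44 (x) x 24 (y) x 30 mm high in the middle of its top (38 mm high in all). Origin: centre of the copper underside; z up through the fins. Starts base down on the bench at any yaw; the same either way round. Grip it across the 24 mm of the fins. All are alike; some starts lack one (None)
- sink3: heat sink, about 0.3 kg: copper base 80 (its x) x 50 (y) x 8 mm with a block of aluminium fins 44 (x) x 24 (y) x 30 mm high in the middle of its top (38 mm high in all). Origin: centre of the copper underside; z up through the fins. Starts base down on the bench at any yaw; the same either way round. Grip it across the 24 mm of the fins. All are alike; some starts lack one (None)
- tape: bystander: roll of clear tape, 54 mm across, 18 mm high; origin under its centre
- driver: bystander: screwdriver 160 mm long lying along its x
- mouse: bystander: black computer mouse 100 x 60 x 32 mm; origin under its centre
- drive: bystander: metal drive 100 x 70 x 10 mm; origin under its centre
- battery: bystander: black laptop battery 200 x 45 x 20 mm; origin under its centre
- bottle: bystander: white bottle 52 mm across, 120 mm high; origin under its centre
- phone: bystander: black phone 145 x 70 x 9 mm; origin under its centre
Not all that is in view belongs to the job. Leave any blue or pink look-alike of the sink2 alone.

How it is judged (in metres and radians):
On the way, in this order (a step that is already met when the one before it is completed fails the run):
1. the cover is laid level on the green mat (horizontal distance between cover and mat below 0.06 m and height (world z) of cover below 0.014 m and angle between cover's own z axis and vertical below 0.03 rad), for 0.2 s.
2. every heat sink present is fully home on a plate (((x of sink0 in the frame of seat0 between -0.004 and 0.004 m and y of sink0 in the frame of seat0 between -0.004 and 0.004 m and z of sink0 in the frame of seat0 between -0.0025 and 0.0025 m and angle between the x axis of sink0 and the x axis of chassis, either way round below 0.07 rad and angle between sink0's own z axis and vertical below 0.04 rad) or (x of sink0 in the frame of seat1 between -0.004 and 0.004 m and y of sink0 in the frame of seat1 between -0.004 and 0.004 m and z of sink0 in the frame of seat1 between -0.0025 and 0.0025 m and angle between the x axis of sink0 and the x axis of chassis, either way round below 0.07 rad and angle between sink0's own z axis and vertical below 0.04 rad) or (x of sink0 in the frame of seat2 between -0.004 and 0.004 m and y of sink0 in the frame of seat2 between -0.004 and 0.004 m and z of sink0 in the frame of seat2 between -0.0025 and 0.0025 m and angle between the x axis of sink0 and the x axis of chassis, either way round below 0.07 rad and angle between sink0's own z axis and vertical below 0.04 rad) or (x of sink0 in the frame of seat3 between -0.004 and 0.004 m and y of sink0 in the frame of seat3 between -0.004 and 0.004 m and z of sink0 in the frame of seat3 between -0.0025 and 0.0025 m and angle between the x axis of sink0 and the x axis of chassis, either way round below 0.07 rad and angle between sink0's own z axis and vertical below 0.04 rad)) and ((x of sink1 in the frame of seat0 between -0.004 and 0.004 m and y of sink1 in the frame of seat0 between -0.004 and 0.004 m and z of sink1 in the frame of seat0 between -0.0025 and 0.0025 m and angle between the x axis of sink1 and the x axis of chassis, either way round below 0.07 rad and angle between sink1's own z axis and vertical below 0.04 rad) or (x of sink1 in the frame of seat1 between -0.004 and 0.004 m and y of sink1 in the frame of seat1 between -0.004 and 0.004 m and z of sink1 in the frame of seat1 between -0.0025 and 0.0025 m and angle between the x axis of sink1 and the x axis of chassis, either way round below 0.07 rad and angle between sink1's own z axis and vertical below 0.04 rad) or (x of sink1 in the frame of seat2 between -0.004 and 0.004 m and y of sink1 in the frame of seat2 between -0.004 and 0.004 m and z of sink1 in the frame of seat2 between -0.0025 and 0.0025 m and angle between the x axis of sink1 and the x axis of chassis, either way round below 0.07 rad and angle between sink1's own z axis and vertical below 0.04 rad) or (x of sink1 in the frame of seat3 between -0.004 and 0.004 m and y of sink1 in the frame of seat3 between -0.004 and 0.004 m and z of sink1 in the frame of seat3 between -0.0025 and 0.0025 m and angle between the x axis of sink1 and the x axis of chassis, either way round below 0.07 rad and angle between sink1's own z axis and vertical below 0.04 rad)) and ((x of sink2 in the frame of seat0 between -0.004 and 0.004 m and y of sink2 in the frame of seat0 between -0.004 and 0.004 m and z of sink2 in the frame of seat0 between -0.0025 and 0.0025 m and angle between the x axis of sink2 and the x axis of chassis, either way round below 0.07 rad and angle between sink2's own z axis and vertical below 0.04 rad) or (x of sink2 in the frame of seat1 between -0.004 and 0.004 m and y of sink2 in the frame of seat1 between -0.004 and 0.004 m and z of sink2 in the frame of seat1 between -0.0025 and 0.0025 m and angle between the x axis of sink2 and the x axis of chassis, either way round below 0.07 rad and angle between sink2's own z axis and vertical below 0.04 rad) or (x of sink2 in the frame of seat2 between -0.004 and 0.004 m and y of sink2 in the frame of seat2 between -0.004 and 0.004 m and z of sink2 in the frame of seat2 between -0.0025 and 0.0025 m and angle between the x axis of sink2 and the x axis of chassis, either way round below 0.07 rad and angle between sink2's own z axis and vertical below 0.04 rad) or (x of sink2 in the frame of seat3 between -0.004 and 0.004 m and y of sink2 in the frame of seat3 between -0.004 and 0.004 m and z of sink2 in the frame of seat3 between -0.0025 and 0.0025 m and angle between the x axis of sink2 and the x axis of chassis, either way round below 0.07 rad and angle between sink2's own z axis and vertical below 0.04 rad)) and ((x of sink3 in the frame of seat0 between -0.004 and 0.004 m and y of sink3 in the frame of seat0 between -0.004 and 0.004 m and z of sink3 in the frame of seat0 between -0.0025 and 0.0025 m and angle between the x axis of sink3 and the x axis of chassis, either way round below 0.07 rad and angle between sink3's own z axis and vertical below 0.04 rad) or (x of sink3 in the frame of seat1 between -0.004 and 0.004 m and y of sink3 in the frame of seat1 between -0.004 and 0.004 m and z of sink3 in the frame of seat1 between -0.0025 and 0.0025 m and angle between the x axis of sink3 and the x axis of chassis, either way round below 0.07 rad and angle between sink3's own z axis and vertical below 0.04 rad) or (x of sink3 in the frame of seat2 between -0.004 and 0.004 m and y of sink3 in the frame of seat2 between -0.004 and 0.004 m and z of sink3 in the frame of seat2 between -0.0025 and 0.0025 m and angle between the x axis of sink3 and the x axis of chassis, either way round below 0.07 rad and angle between sink3's own z axis and vertical below 0.04 rad) or (x of sink3 in the frame of seat3 between -0.004 and 0.004 m and y of sink3 in the frame of seat3 between -0.004 and 0.004 m and z of sink3 in the frame of seat3 between -0.0025 and 0.0025 m and angle between the x axis of sink3 and the x axis of chassis, either way round below 0.07 rad and angle between sink3's own z axis and vertical below 0.04 rad)) and linear speed of each of sink0, sink1, sink2, sink3 below 0.02 m/s), for 0.2 s.
At the end, for the whole second after the job is handed in: Each heat sink present at rest flat on its own plate: within 4 mm of its centre each way, 2.5 mm in height, 0.07 rad square, 0.04 rad level; cover at rest on the rim: within 5 mm of centre each way, +2.5/-3 mm in height, 0.03 rad level, 0.07 rad square (all of step 2 and x of cover in the frame of chassis between -0.005 and 0.005 m and y of cover in the frame of chassis between -0.005 and 0.005 m and z of cover in the frame of chassis between 0.057 and 0.0625 m and angle between cover's own z axis and vertical below 0.03 rad and angle between the x axis of cover and the x axis of chassis, either way round below 0.07 rad and linear speed of cover below 0.02 m/s); the robot touches nothing.
It fails at once if a bystander is moved more than 40 mm (distance of any of tape, driver, mouse, drive, battery, bottle, phone from where it was at the start of the episode above 0.04 m).
Of sink0, sink1, sink2, sink3 only 3 to 4 are there at a start; the rules pass over those that are not, and their reading is None.
At some moment in a run one of sink0, sink1, sink2, sink3 may be knocked a few centimetres aside while the robot is not near it.
Once in a run the grip may slacken for a moment while it holds something.
It also fails if it takes over 210 s, if anything falls off the work surface, if the arm or the gripper's body presses on something with over 40 N, if the wrist force passes 120 N, or if a joint passes its speed limit or range.

## Working session

There is one attempt and no reset: what is moved stays moved. The work goes in short steps, Python scripts to look and compute and a shell command to move; the robot and the scene stay as the last step left them, time stands still between calls to the robot, and variables do not carry over. Pictures are saved under pics/ and viewed, at most 17 in all, crops included, and the job is handed in when it is done.

```bash
ls; mkdir -p pics; python3 - <<'E'
from workcell import ctrl
import cv2,numpy as np
s=ctrl.sense(); print(s['clock'],s['position'],s['tool_rot'],s['width'],ctrl.grip_point_offset)
for n in('top','side','wrist'):
    c=ctrl.capture(n); cv2.imwrite(f'pics/{n}0.png',c['img']); np.savez(f'pics/{n}0.npz',**c)
    print(n,np.round(c['mtx'],1).tolist(),np.round(c['camera_from_world'],3).tolist(),(c['depth']>0).mean())
E
```

```text
pics
0.0 [300.04138084 604.43255247 217.9437248 ] [-3.14050649e+00 -2.55218533e-05  2.68080492e+00] 92.79090455599652 -18.8
top [[590.5, 0.0, 330.4], [0.0, 590.5, 247.9], [0.0, 0.0, 1.0]] [[-0.019, -1.0, 0.005, -68.856], [-0.994, 0.019, -0.107, 579.77], [0.107, -0.007, -0.994, 1445.042], [0.0, 0.0, 0.0, 1.0]] 0.9960416666666667
side [[600.3, 0.0, 325.5], [0.0, 600.3, 247.7], [0.0, 0.0, 1.0]] [[0.696, -0.718, -0.001, -427.022], [-0.454, -0.44, -0.774, 293.886], [0.555, 0.54, -0.633, 1257.695], [0.0, 0.0, 0.0, 1.0]] 0.99625
wrist [[395.9, 0.0, 328.0], [0.0, 395.9, 246.1], [0.0, 0.0, 1.0]] [[0.445, 0.896, -0.001, -676.307], [0.862, -0.428, 0.271, -32.181], [0.242, -0.121, -0.963, 390.799], [0.0, 0.0, 0.0, 1.0]] 0.9961848958333334
```

View pics/top0.png

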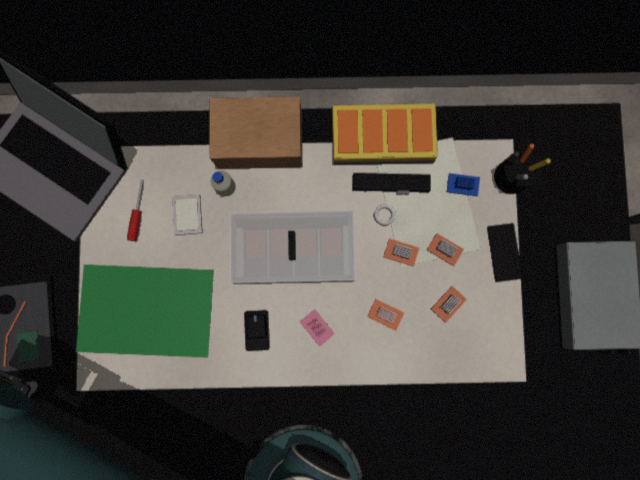

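View pics/side0.png

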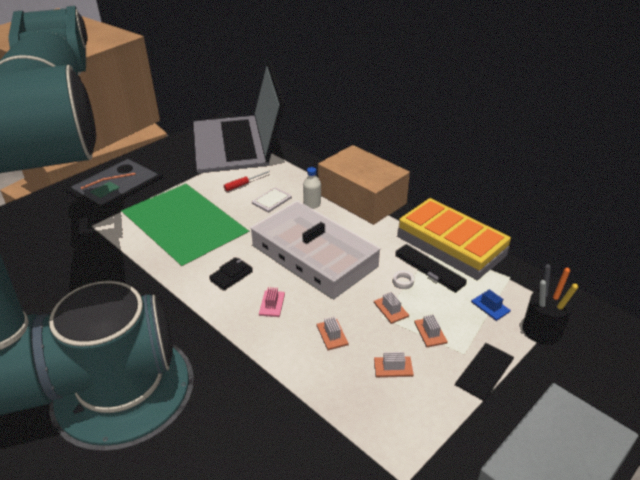

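Top view: four copper sinks at about (401,252), (445,249), (386,314) and (448,304). The look-alikes are pink at (317,327) and blue at (463,184). The yellow crate's orange cells at (385,131) aren't sinks. The chassis is at (293,247) with the black rib at (292,245), and the mat is at (146,310). The side view shows the same four copper bases with grey fins.

```bash
cat > h.py <<'E'
import cv2,numpy as np
from scipy.spatial.transform import Rotation as R
from workcell import ctrl
def shot(n,save=None):
    c=ctrl.capture(n)
    if save: cv2.imwrite(f'pics/{save}.png',c['img'])
    return c
def ray(c,uv):
    T=c['camera_from_world']; Rc=T[:3,:3]; o=-Rc.T@T[:3,3]
    uv=np.atleast_2d(np.asarray(uv,float)); d=np.c_[uv,np.ones(len(uv))]@np.linalg.inv(c['mtx']).T@Rc
    return o,d
def plane(c,uv,z):
    o,d=ray(c,uv); return o+d*((z-o[2])/d[:,2])[:,None]
def tri(c1,u1,c2,u2):   # midpoint of two rays, gap
    o1,d1=ray(c1,u1);o2,d2=ray(c2,u2);d1,d2=d1[0],d2[0]
    s=np.linalg.lstsq(np.c_[d1,-d2],o2-o1,rcond=None)[0]
    a,b=o1+s[0]*d1,o2+s[1]*d2
    return (a+b)/2,np.linalg.norm(a-b)
def proj(c,p):
    q=c['camera_from_world'][:3,:3]@np.asarray(p,float)+c['camera_from_world'][:3,3]; q=c['mtx']@q; return q[:2]/q[2]
def mask(c,lo,hi):
    return cv2.inRange(cv2.cvtColor(c['img'],cv2.COLOR_BGR2HSV),lo,hi)
def blobs(m,amin):
    cs,_=cv2.findContours(m,cv2.RETR_EXTERNAL,cv2.CHAIN_APPROX_NONE)
    return [k for k in cs if cv2.contourArea(k)>amin]
def rect(c,k,z):  # centre, long side, short side, yaw of long side, from contour on plane z
    P=plane(c,k.reshape(-1,2),z)[:,:2].astype(np.float32)
    b=cv2.boxPoints(cv2.minAreaRect(P)); e1,e2=b[1]-b[0],b[2]-b[1]
    if np.linalg.norm(e1)<np.linalg.norm(e2): e1,e2=e2,e1
    y=np.arctan2(e1[1],e1[0]); y=(y+np.pi/2)%np.pi-np.pi/2
    return b.mean(0),np.linalg.norm(e1),np.linalg.norm(e2),y
def go(p,yaw=None,s=None):  # shift (m) and turn (deg) in tool axes to reach TCP p, tool down, yaw
    s=s or ctrl.sense(); A=R.from_euler('xyz',s['tool_rot'])
    if yaw is None: yaw=s['tool_rot'][2]
    else: yaw=s['tool_rot'][2]+((yaw-s['tool_rot'][2]+np.pi/2)%np.pi-np.pi/2)
    d=A.inv().apply(np.asarray(p)-s['position'])/1000
    w=(A.inv()*R.from_euler('xyz',[np.pi,0,yaw])).as_rotvec(degrees=True)
    return np.round(d,4).tolist()+np.round(w,2).tolist()
ORANGE=((3,90,90),(16,255,255))
E
python3 - <<'E'
from h import *
t=dict(np.load('pics/top0.npz'));s=dict(np.load('pics/side0.npz'))
print(cv2.cvtColor(t['img'],cv2.COLOR_BGR2HSV)[[314,252,131,327,184,222],[378,392,350,312,463,240]])
for n,c in(('top',t),('side',s)):
    for k in blobs(mask(c,*ORANGE),60):
        M=k.reshape(-1,2).mean(0); print(n,M.round(),[np.round(x,2) for x in rect(c,k,8)])
g=max(blobs(mask(t,(45,80,40),(80,255,255)),500),key=cv2.contourArea); print('mat',[np.round(x,3) for x in rect(t,g,2)])
# rib: dark blob near the chassis middle
sub=[]
for c,win in((t,(270,220,315,275)),(s,(295,215,335,250))):
    m=cv2.inRange(cv2.cvtColor(c['img'],cv2.COLOR_BGR2GRAY),0,50); z=np.zeros_like(m); z[win[1]:win[3],win[0]:win[2]]=m[win[1]:win[3],win[0]:win[2]]
    k=max(blobs(z,20),key=cv2.contourArea); print('rib',k.reshape(-1,2).mean(0),[np.round(x,3) for x in rect(c,k,93)])
# depth check
h=lambda c,u,v:c['depth'][v,u]
print('rib px depth',h(t,292,245), 'expected z93', )
E
```

```text
[[  8  62 132]
 [  6 104 103]
 [ 11 179 164]
 [172 102 125]
 [110 191  87]
 [ 18  10 129]]
top [ 11. 333.] [array([383.91, 720.76], dtype=float32), np.float32(166.27), np.float32(20.62), np.float32(-0.28)]
top [385. 314.] [array([ 411.13, -214.7 ], dtype=float32), np.float32(80.15), np.float32(49.34), np.float32(1.09)]
top [448. 304.] [array([ 433.96, -374.27], dtype=float32), np.float32(80.02), np.float32(50.09), np.float32(-0.77)]
top [401. 252.] [array([ 567.15, -259.02], dtype=float32), np.float32(79.62), np.float32(49.33), np.float32(1.25)]
top [445. 249.] [array([ 572.25, -370.81], dtype=float32), np.float32(79.66), np.float32(49.9), np.float32(1.0)]
top [347. 131.] [array([ 885.63, -129.15], dtype=float32), np.float32(112.09), np.float32(52.04), np.float32(-0.02)]
top [422. 130.] [array([ 885.28, -323.02], dtype=float32), np.float32(112.22), np.float32(52.3), np.float32(0.0)]
top [397. 130.] [array([ 886.01, -258.8 ], dtype=float32), np.float32(112.17), np.float32(52.03), np.float32(-0.02)]
top [372. 130.] [array([ 886.67, -194.68], dtype=float32), np.float32(112.21), np.float
[... 1363 characters left out ...]
float32(344.33), np.float32(289.94), np.float32(-1.57)]
side [ 4. 38.] [array([ 684.67, 2161.38], dtype=float32), np.float32(447.8), np.float32(45.11), np.float32(1.13)]
side [ 92. 120.] [array([ 782.89, 1371.12], dtype=float32), np.float32(1653.35), np.float32(478.54), np.float32(0.93)]
mat [array([431.673, 391.643], dtype=float32), np.float32(331.035), np.float32(219.07), np.float32(1.511)]
rib [291.46031746 245.22222222] [array([580.633,  13.618], dtype=float32), np.float32(67.603), np.float32(12.003), np.float32(-0.012)]
rib [313.23529412 232.70588235] [array([570.903,   1.507], dtype=float32), np.float32(81.279), np.float32(30.925), np.float32(0.008)]
rib px depth 1409.6987 expected z93
```

```bash
python3 - <<'E'
import cv2
a=cv2.imread('pics/top0.png');b=cv2.imread('pics/side0.png')
x=cv2.resize(a[150:345,225:485],None,fx=3,fy=3,interpolation=2)
cv2.imwrite('pics/crop_top.png',x[:600,:800])
E
```

```text
(no output)
```

View pics/crop_top.png

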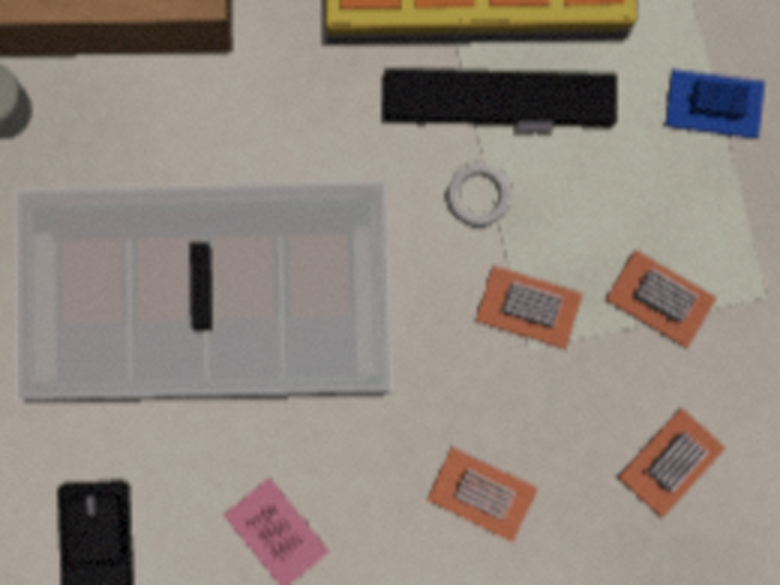

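The crop confirms it: four orange copper bases with grey fins are the sinks, at crop pixels (530,306), (661,298), (483,494) and (671,462). The two look-alikes are pink at (277,530) and blue at (715,103). Both views agree on z = 8 to within 1.5 mm. Next I move over the chassis.

```bash
python3 - <<'E'
from h import *
print(go([575,12,240],np.pi))
E
```

```text
[-0.5097, -0.4085, -0.0216, -0.05, -0.01, -26.4]
```

```bash
python3 -m crank '[[-0.05,-0.041,-0.02,0,0,-3,1],[-0.1,-0.08,-0.022,0,0,-6,1],[-0.15,-0.12,-0.022,0,0,-9,1],[-0.2,-0.16,-0.022,0,0,-12,1],[-0.25,-0.2,-0.022,0,0,-14,1],[-0.3,-0.24,-0.022,0,0,-17,1],[-0.35,-0.28,-0.022,0,0,-20,1],[-0.4,-0.32,-0.022,0,0,-23,1],[-0.45,-0.36,-0.022,0,0,-25,1],[-0.51,-0.409,-0.022,0,0,-26.4,1]]'
python3 - <<'E'
from h import *
print(go([575,12,240],np.pi))
c=shot('wrist','w1'); np.savez('pics/w1.npz',**c)
E
```

```text
clock: 1.4
position: [562.4, 38.2, 240.7]
tool_rot: [3.142, 0.0, -3.141]
ft_force: [-0.1, 1.4, -0.3]
width: 93.0
grip_force: 0.0
[-0.0125, -0.0262, 0.0007, 0.0, 0.01, 0.05]
```

View pics/w1.png

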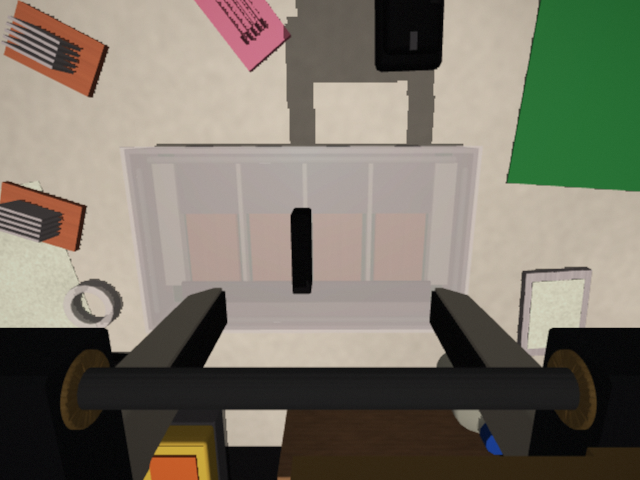

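Wrist view: the cover's outline has corners near (122,149), (477,149), (460,328) and (150,328). The rib's top runs from (302,209) to (302,292), and the plates show pinkish through the sheet. I'll measure the outline at sheet height and triangulate the rib across two wrist places.

```bash
python3 -m crank '[[-0.01,-0.026,0.03,0,0,0,1],[-0.01,-0.026,0.06,0,0,0,1],[-0.01,-0.026,0.06,0,0,0,1],[-0.01,-0.026,0.06,0,0,0,1]]' | head -2
cat >> h.py <<'E'
def lab(c): return cv2.cvtColor(c['img'],cv2.COLOR_BGR2LAB).astype(int)
def rib(c):
    g=cv2.cvtColor(c['img'],cv2.COLOR_BGR2GRAY); m=cv2.inRange(g,0,45)
    ks=[k for k in blobs(m,400) if 150<k.reshape(-1,2)[:,1].mean()<330 and k.reshape(-1,2)[:,1].max()<345 and 200<k.reshape(-1,2)[:,0].mean()<440]
    return max(ks,key=cv2.contourArea)
E
python3 - <<'E'
from h import *
a=dict(np.load('pics/w1.npz')); b=shot('wrist','w2'); np.savez('pics/w2.npz',**b)
print(ctrl.sense()['position'])
L=lab(a); print([ (n,L[v-1:v+2,u-1:u+2].mean((0,1)).round().tolist()) for n,u,v in(('bench',300,110),('bench2',500,240),('edge',135,200),('edgeN',250,154),('edgeR',470,200),('deck',280,190),('plate',210,240))])
for c in(a,b):
    k=rib(c); P=k.reshape(-1,2); x0,y0,w,h=cv2.boundingRect(k); print(x0,y0,w,h,[np.round(x,3) for x in rect(c,k,93)], np.median(c['depth'][y0+10:y0+30,x0+w//2]))
# triangulate the near-end (image top) corners of the rib
ka,kb=[rib(c).reshape(-1,2) for c in(a,b)]
for f in(lambda k:k[np.argmin(k@[1,1])],lambda k:k[np.argmin(k@[-1,1])]):
    print(f(ka),f(kb),tri(a,f(ka),b,f(kb)))
E
```

```text
clock: 1.95
position: [572.3, 14.6, 182.0]
[572.40931751  14.60174216 182.2814724 ]
[('bench', [104.0, 129.0, 134.0]), ('bench2', [191.0, 129.0, 138.0]), ('edge', [169.0, 131.0, 132.0]), ('edgeN', [175.0, 131.0, 131.0]), ('edgeR', [174.0, 131.0, 132.0]), ('deck', [173.0, 131.0, 131.0]), ('plate', [169.0, 134.0, 136.0])]
291 208 21 85 [array([581.243,  17.461], dtype=float32), np.float32(72.46), np.float32(16.007), np.float32(0.004)] 321.2611
318 209 23 104 [array([581.651,  16.636], dtype=float32), np.float32(73.475), np.float32(14.772), np.float32(0.009)] 261.29572
[295 208] [321 209] (array([549.92923885,  10.83956499,  65.96221106]), np.float64(0.01996015334695967))
[310 209] [339 210] (array([550.892708  ,  23.87048564,  65.093623  ]), np.float64(0.11916105101227488))
```

View pics/w2.png

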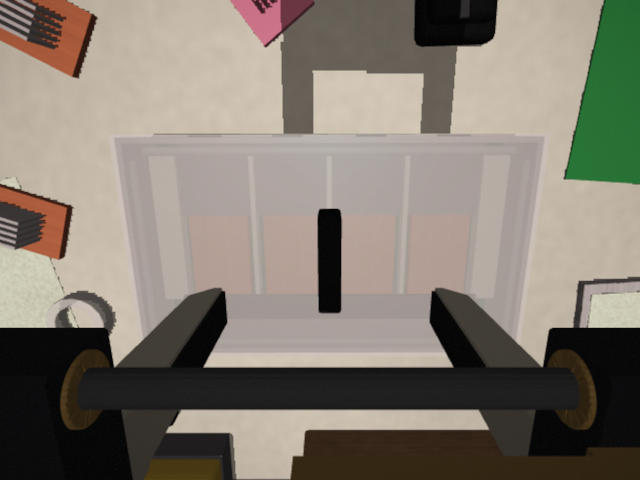

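```bash
python3 - <<'E'
from h import *
a=dict(np.load('pics/w1.npz')); b=dict(np.load('pics/w2.npz'))
ka,kb=[rib(c).reshape(-1,2) for c in(a,b)]
for f in(lambda k:k[np.argmax(k@[-1,1])],lambda k:k[np.argmax(k@[1,1])]):
    print('far rib',f(ka),f(kb),tri(a,f(ka),b,f(kb)))
for c,near,rows,ul in((a,(190,420),(165,285),(100,500)),(b,(190,420),(165,285),(90,570))):
    I=cv2.GaussianBlur(c['img'],(5,5),0); L=cv2.cvtColor(I,cv2.COLOR_BGR2LAB).astype(int)
    m=((L[...,2]<135)&(L[...,0]>140)).astype(np.uint8)*255; m=cv2.morphologyEx(m,cv2.MORPH_OPEN,np.ones((5,5)));m=cv2.morphologyEx(m,cv2.MORPH_CLOSE,np.ones((9,9)))
    k=max(blobs(m,5000),key=cv2.contourArea); f=np.zeros_like(m); cv2.drawContours(f,[k],-1,255,-1)
    def line(pts):
        P=plane(c,pts,63)[:,:2].astype(np.float32); l=cv2.fitLine(P,cv2.DIST_HUBER,0,.01,.01).ravel(); return l
    r=range(*rows); Ll=line([(np.flatnonzero(f[v,:320]).min(),v) for v in r]); Rl=line([(np.flatnonzero(f[v,320:]).max()+320,v) for v in r])
    N=line([(u,np.flatnonzero(f[:300,u]).min()) for u in range(*near)])
    F=line([(u,np.flatnonzero(f[:,u]).max()) for u in range(240,420)])
    yaw=lambda l:((np.arctan2(l[1],l[0])+np.pi/2)%np.pi)-np.pi/2
    print('yaw L,R',yaw(Ll).round(4),yaw(Rl).round(4),'N,F',(yaw(N)).round(4),yaw(F).round(4))
    th=np.mean([yaw(Ll),yaw(Rl)]); ey=np.array([-np.sin(th),np.cos(th)]);ex=np.array([np.cos(th),np.sin(th)])
    print('y edges',Ll[2:]@ey,Rl[2:]@ey,'x edges',N[2:]@ex,F[2:]@ex)
    yc=(Ll[2:]@ey+Rl[2:]@ey)/2; xc=(N[2:]@ex+F[2:]@ex)/2; print('centre',xc*ex+yc*ey)
E
```

```text
far rib [293 291] [319 310] (array([616.96557016,   9.65346723,  92.32083536]), np.float64(0.3428112852337616))
far rib [309 292] [338 312] (array([617.67434387,  23.18258172,  93.48294977]), np.float64(0.9564867473442983))
yaw L,R -0.0008 0.0029 N,F -1.5677 -1.5705
y edges -135.86784 168.21407 x edges 498.23663 670.0976
centre [584.14935   16.800402]
yaw L,R 0.0021 -0.0015 N,F -1.5705 1.5706
y edges -135.7822 168.85126 x edges 497.81287 670.5841
centre [584.19385   16.696724]
```

Outline measures 304 x 172 mm with centre (584.2, 16.7) and yaw ≈ 0. The rib's top triangulates to z ≈ 93. All of this agrees with the description, so I grip the rib.

```bash
python3 -m crank '[[-0.006,0.001,0.04,0,0,0,0.5],[-0.0116,0.0022,0.08,0,0,0,0.5],[-0.0116,0.0022,0.1,0,0,0,0.5],[-0.0116,0.0022,0.116,0,0,0,0.5],[-0.0116,0.0022,0.116,0,0,0,0.5],[-0.0116,0.0022,0.116,0,0,0,0.5]]' 50
python3 -c "
from h import *
print(go([584,16.8,66],np.pi))"
```

```text
clock: 2.75
position: [584.1, 16.5, 65.9]
tool_rot: [-3.142, 0.001, 3.142]
ft_force: [-0.2, 0.4, -0.2]
width: 46.9
grip_force: 0.0
[0.0001, 0.0003, -0.0001, -0.0, 0.09, -0.0]
```

```bash
python3 -m crank '[[0,0,0,0,0,0,0],[0,0,0,0,0,0,0],[0,0,0,0,0,0,0],[0,0,0,0,0,0,0],[0,0,0,0,0,0,0]]' 50; python3 -m crank '[[0,0,-0.005,0,0,0,0],[0,0,-0.015,0,0,0,0],[0,0,-0.03,0,0,0,0],[0,0,-0.05,0,0,0,0],[0,0,-0.07,0,0,0,0],[0,0,-0.08,0,0,0,0],[0,0,-0.08,0,0,0,0]]'
```

```text
clock: 3.38
position: [583.7, 16.4, 64.8]
tool_rot: [-3.141, 0.0, 3.142]
ft_force: [0.8, -1.8, 1.4]
width: 15.5
grip_force: 50.0
clock: 4.25
position: [583.9, 16.5, 145.6]
tool_rot: [3.142, 0.001, 3.142]
ft_force: [0.7, 0.5, -5.6]
width: 15.8
grip_force: 50.0
```

```bash
python3 -m crank '[[0.01,0.025,0,0,0,0,0],[0.028,0.07,0,0,0,0,0],[0.047,0.115,0,0,0,0,0],[0.065,0.16,0,0,0,0,0],[0.083,0.205,0,0,0,0,0],[0.102,0.25,0,0,0,0,0],[0.12,0.295,0,0,0,0,0],[0.138,0.34,0,0,0,0,0],[0.148,0.365,0,0,0,0,0],[0.152,0.375,0,0,0,0,0]]'; python3 -m crank '[[0,0,0,0,0,0,0],[0,0,0.03,0,0,0,0],[0,0,0.06,0,0,0,0],[0,0,0.09,0,0,0,0],[0,0,0.11,0,0,0,0],[0,0,0.12,0,0,0,0],[0,0,0.12,0,0,0,0]]';python3 -c "
from h import *
print(go([431.7,391.6,14],np.pi)); shot('side','s1')"
```

```text
clock: 5.5
position: [430.7, 392.4, 143.7]
tool_rot: [-3.141, -0.001, -3.14]
ft_force: [-0.5, 0.5, -4.3]
width: 15.6
grip_force: 50.0
clock: 6.38
position: [431.8, 391.2, 24.6]
tool_rot: [-3.141, -0.0, 3.141]
ft_force: [0.6, 0.2, -4.5]
width: 15.6
grip_force: 50.0
[0.0001, 0.0004, 0.0106, -0.02, -0.02, -0.02]
```

View pics/s1.png

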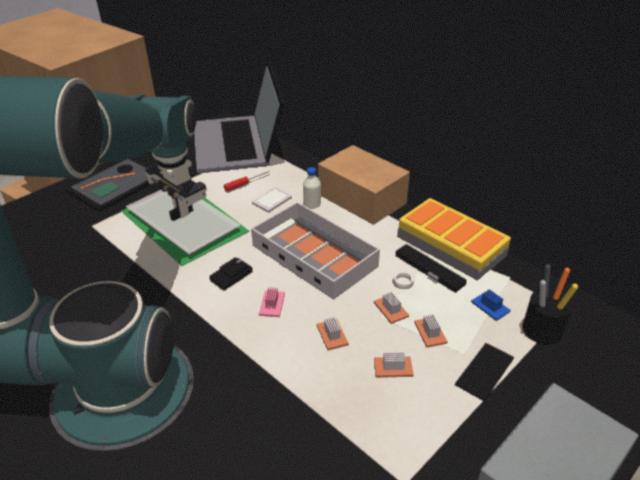

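The side view shows the cover held level over the mat at (185,220). The chassis is open at (315,248), and the sinks haven't moved. I lower it the last 10 mm.

```bash
python3 -m crank '[[0,0,0.005,0,0,0,0],[0,0,0.0095,0,0,0,0],[0,0,0.0105,0,0,0,0],[0,0,0.0105,0,0,0,0],[0,0,0.0105,0,0,0,0]]'; python3 -m crank '[[0,0,0,0,0,0,0.3],[0,0,0,0,0,0,0.4],[0,0,0,0,0,0,0.5],[0,0,0,0,0,0,0.5],[0,0,-0.04,0,0,0,0.5],[0,0,-0.1,0,0,0,0.5],[0,0,-0.15,0,0,0,0.5],[0,0,-0.17,0,0,0,0.5]]'
python3 -c "
from h import *
print(ctrl.sense()['position'],go([505,17,235],np.pi))"
```

```text
clock: 7.05
position: [431.7, 391.5, 14.3]
tool_rot: [3.142, 0.0, -3.142]
ft_force: [0.5, 0.6, -5.4]
width: 15.8
grip_force: 50.0
clock: 8.05
position: [432.2, 392.0, 187.5]
tool_rot: [3.139, 0.003, -3.142]
ft_force: [-0.2, 0.4, 0.1]
width: 46.7
grip_force: 0.0
[432.18566404 391.96788728 187.54375   ] [-0.0729, -0.3748, -0.0482, 0.14, 0.18, 0.0]
```

```bash
python3 -m crank '[[-0.015,-0.04,-0.02,0,0,0,0.5],[-0.028,-0.08,-0.035,0,0,0,0.5],[-0.042,-0.125,-0.048,0,0,0,0.5],[-0.056,-0.17,-0.048,0,0,0,0.5],[-0.07,-0.215,-0.048,0,0,0,0.5],[-0.085,-0.26,-0.048,0,0,0,0.5],[-0.1,-0.305,-0.048,0,0,0,0.5],[-0.115,-0.35,-0.048,0,0,0,0.5],[-0.123,-0.375,-0.048,0,0,0,0.5],[-0.123,-0.375,-0.048,0,0,0,0.5]]'
python3 - <<'E'
from h import *
c=shot('wrist','w3'); np.savez('pics/w3.npz',**c); t=shot('top','t3'); np.savez('pics/t3.npz',**t)
for k in blobs(mask(c,(3,60,60),(18,255,255)),400): print('w',k.reshape(-1,2).mean(0).round(),[np.round(x,3) for x in rect(c,k,14)])
for k in blobs(mask(t,(3,60,60),(18,255,255)),60):
    m=k.reshape(-1,2).mean(0)
    if m[1]>200: print('t',m.round(),[np.round(x,3) for x in rect(t,k,14 if m[0]<360 else 8)])
kk=max(blobs(cv2.inRange(cv2.cvtColor(t['img'],cv2.COLOR_BGR2GRAY)[300:330,135:160],0,50),5),key=cv2.contourArea)+[135,300]
print('rib',kk.reshape(-1,2).mean(0),[np.round(x,3) for x in rect(t,kk,41)])
E
```

```text
clock: 9.3
position: [554.7, 15.1, 231.0]
tool_rot: [-3.142, -0.002, 3.139]
ft_force: [-0.1, -0.2, 0.0]
width: 46.6
grip_force: 0.0
w [391. 460.] [array([833.6 ,  94.36], dtype=float32), np.float32(592.874), np.float32(92.28), np.float32(1.568)]
w [455. 388.] [array([756.75 , 157.264], dtype=float32), np.float32(105.109), np.float32(25.956), np.float32(0.181)]
w [200. 390.] [array([ 756.032, -125.06 ], dtype=float32), np.float32(104.747), np.float32(26.66), np.float32(-0.17)]
w [423. 256.] [array([600.751, 112.662], dtype=float32), np.float32(72.265), np.float32(51.896), np.float32(-0.002)]
w [360. 256.] [array([600.577,  48.903], dtype=float32), np.float32(72.321), np.float32(50.871), np.float32(-0.0)]
w [297. 257.] [array([600.411, -15.152], dtype=float32), np.float32(72.209), np.float32(50.943), np.float32(-0.003)]
w [234. 257.] [array([600.902, -78.912], dtype=float32), np.float32(73.289), np.float32(51.925), np.float32(0.003)]
w [ 65. 223.] [array([ 567.999, -250.935], dtype=float32), np.float32(82.44), np.float32(52.358), np.float32(1.247)]
w [78. 60.] [array([ 414.923, -207.38
[... 217 characters left out ...]
 410.907, -215.136], dtype=float32), np.float32(81.331), np.float32(51.59), np.float32(1.089)]
t [449. 304.] [array([ 434.023, -374.609], dtype=float32), np.float32(81.779), np.float32(51.533), np.float32(-0.768)]
t [401. 252.] [array([ 567.762, -258.912], dtype=float32), np.float32(81.683), np.float32(51.978), np.float32(1.246)]
t [445. 249.] [array([ 572.444, -371.01 ], dtype=float32), np.float32(81.317), np.float32(52.208), np.float32(1.005)]
t [336. 242.] [array([596.505, -93.191], dtype=float32), np.float32(68.887), np.float32(27.859), np.float32(-0.019)]
rib [141.68253968 312.25396825] [array([426.962, 385.076], dtype=float32), np.float32(61.451), np.float32(19.616), np.float32(0.014)]
```

View pics/w3.png

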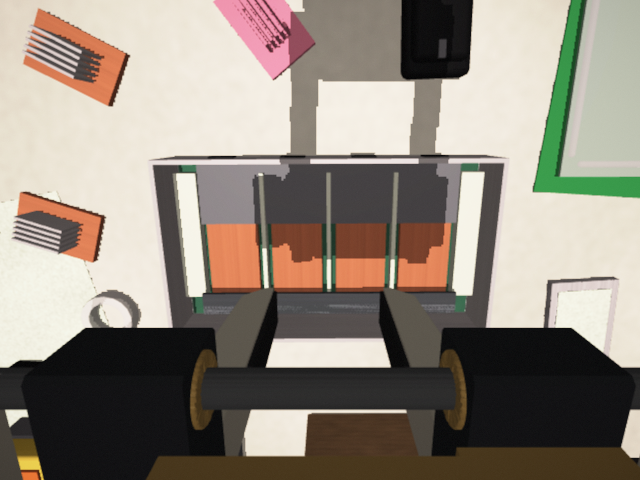

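The wrist view shows the four plates in their lanes at (234,257), (297,257), (360,256) and (423,256), empty, with the rail along row 295. Spacing is 63.8 mm and the near edge is at x = 564.5. That puts the chassis origin at (584.3, 16.8) with yaw 0, as before. The cover lies on the mat. Next I go to the first sink, C.

```bash
cat >> h.py <<'E'
def go2(p,yaw):
    s=ctrl.sense(); A=R.from_euler('xyz',s['tool_rot'])
    d=A.inv().apply(np.asarray(p)-s['position'])/1000
    w=(A.inv()*R.from_euler('xyz',[np.pi,0,yaw])).as_rotvec(degrees=True)
    return np.round(d,4).tolist()+np.round(w,2).tolist()
def sinks(c,z=8):
    "copper bases seen by camera c: centre, sides, yaw"
    return [(k,)+tuple(rect(c,k,z)) for k in blobs(mask(c,(3,60,60),(18,255,255)),60)]
def near(c,p,z=8):
    q=[r for r in sinks(c,z) if np.hypot(*(r[1]-p))<60 and 70<r[2]<92 and 42<r[3]<60]
    for r in q: print('sink',r[1].round(1),round(float(r[2]),1),round(float(r[3]),1),'yaw',round(float(r[4]),3),'px',r[0].reshape(-1,2).mean(0).round())
E
python3 -c "
from h import *
print(go2([567.5,-259,150],1.247))"
```

```text
[-0.0133, -0.2758, 0.0813, -0.05, -0.06, 108.53]
```

```bash
python3 -m crank '[[-0.001,-0.03,0,0,0,10,0.5],[-0.003,-0.06,0,0,0,20,0.5],[-0.005,-0.09,0,0,0,30,0.5],[-0.006,-0.12,0.01,0,0,40,0.5],[-0.008,-0.15,0.02,0,0,50,0.5],[-0.009,-0.18,0.03,0,0,60,0.5],[-0.01,-0.21,0.045,0,0,70,0.5],[-0.012,-0.24,0.06,0,0,80,0.5],[-0.013,-0.27,0.08,0,0,90,0.5],[-0.0133,-0.276,0.081,0,0,100,0.5]]'; python3 -m crank '[[0,0,0,0,0,8.5,0.5],[0,0,0,0,0,8.5,0.5],[0,0,0,0,0,8.5,0.5]]'
python3 -c "
from h import *
c=shot('wrist','w4');near(c,[567,-259])
print(go2([567.5,-259,12],1.247))"
```

```text
clock: 10.65
position: [567.5, -259.4, 148.9]
tool_rot: [-3.139, -0.001, 1.39]
ft_force: [-1.5, 0.2, -0.6]
width: 46.6
grip_force: 0.0
clock: 11.02
position: [568.1, -258.8, 151.1]
tool_rot: [3.142, -0.0, 1.252]
ft_force: [0.0, -0.1, 1.2]
width: 46.9
grip_force: 0.0
sink [ 570.3 -256.8] 81.1 51.0 yaw 1.247 px [329. 229.]
[-0.0003, -0.0005, 0.1392, 0.01, -0.0, 0.26]
```

```bash
python3 -m crank '[[0.001,0.0005,0.04,0,0,0.2,0.5],[0.001,0.0005,0.08,0,0,0.2,0.5],[0.001,0.0005,0.115,0,0,0.2,0.5],[0.001,0.0005,0.139,0,0,0.2,0.5],[0.001,0.0005,0.139,0,0,0.2,0.5],[0.001,0.0005,0.139,0,0,0.2,0.5]]'; python3 -m crank '[[0,0,0,0,0,0,0],[0,0,0,0,0,0,0],[0,0,0,0,0,0,0],[0,0,0,0,0,0,0],[0,0,0,0,0,0,0],[0,0,-0.01,0,0,0,0],[0,0,-0.05,0,0,0,0],[0,0,-0.1,0,0,0,0],[0,0,-0.12,0,0,0,0],[0,0,-0.12,0,0,0,0]]' 50
python3 -c "
from h import *
s=ctrl.sense();print(s['position'])
c=shot('wrist','w5');near(c,s['position'][:2],s['position'][2]-4)
print(go2([575,112.8,135],0))"
```

```text
clock: 11.82
position: [568.9, -258.7, 12.9]
tool_rot: [3.141, 0.0, 1.246]
ft_force: [0.8, 0.2, 0.1]
width: 46.6
grip_force: 0.0
clock: 13.08
position: [568.9, -258.9, 132.6]
tool_rot: [3.14, 0.0, 1.244]
ft_force: [0.8, 0.2, -4.2]
width: 23.8
grip_force: 50.0
[ 568.94442758 -258.87237697  132.60487702]
sink [ 571.2 -254. ] 76.1 50.4 yaw 1.244 px [328. 294.]
[0.3539, -0.1128, -0.004, -0.05, 0.03, 71.29]
```

```bash
python3 -m crank '[[0.02,-0.006,-0.004,0,0,4,0],[0.06,-0.019,-0.004,0,0,12,0],[0.1,-0.032,-0.004,0,0,20,0],[0.145,-0.046,-0.004,0,0,29,0],[0.19,-0.06,-0.004,0,0,38,0],[0.235,-0.075,-0.004,0,0,47,0],[0.28,-0.089,-0.004,0,0,56,0],[0.32,-0.102,-0.004,0,0,64,0],[0.345,-0.11,-0.004,0,0,69,0],[0.354,-0.113,-0.004,0,0,71.3,0]]'; python3 -m crank '[[0,0,0,0,0,0,0],[0,0,0,0,0,0,0]]'
python3 -c "
from h import *
s=ctrl.sense();print(s['position'])
c=shot('wrist','w6');np.savez('pics/w6.npz',**c)
for r in sinks(c,14): print(r[0].reshape(-1,2).mean(0).round(),[np.round(x,3) for x in r[1:]])
print(go2([574,112.8,60],0))"
```

```text
clock: 14.38
position: [574.1, 114.2, 133.2]
tool_rot: [3.141, 0.004, -0.001]
ft_force: [0.9, 0.3, -4.4]
width: 23.8
grip_force: 50.0
clock: 14.62
position: [574.8, 112.3, 134.8]
tool_rot: [3.141, 0.002, 0.001]
ft_force: [-0.3, -0.4, -3.5]
width: 23.8
grip_force: 50.0
[574.75986261 112.30150595 134.81661716]
[329. 467.] [array([367.664, 113.467], dtype=float32), np.float32(454.787), np.float32(34.153), np.float32(-1.57)]
[396. 389.] [array([443.391,  57.082], dtype=float32), np.float32(77.72), np.float32(12.239), np.float32(0.099)]
[260. 389.] [array([443.294, 169.836], dtype=float32), np.float32(77.736), np.float32(12.288), np.float32(-0.098)]
[590. 207.] [array([598.119, -78.913], dtype=float32), np.float32(66.927), np.float32(52.672), np.float32(0.001)]
[503. 207.] [array([598.074, -14.317], dtype=float32), np.float32(66.972), np.float32(53.734), np.float32(0.002)]
[342. 272.] [array([548.801,  89.727], dtype=float32), np.float32(165.339), np.float32(132.944), np.float32(0.001)]
[-0.0008, -0.0006, 0.0752, 0.02, 0.07, 0.01]
```

View pics/w6.png

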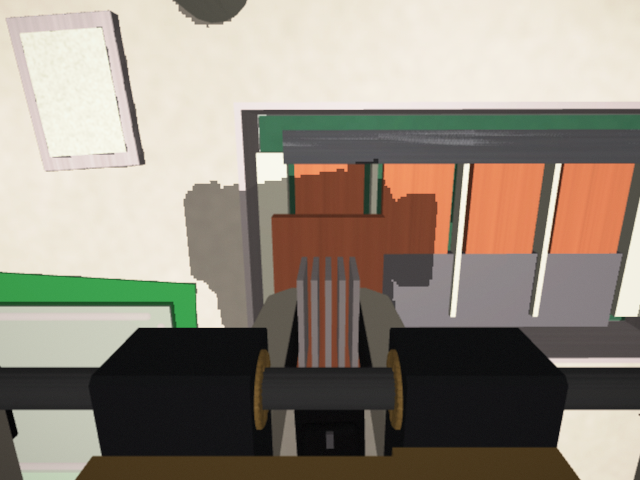

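The view shows the held sink square over lane 3. The plates at (503,207) and (590,207) give chassis y ≈ 17.1 and the near edge x = 564.6, the same as from the opposite yaw, so camera bias is small. I lower it 30 mm short.

```bash
python3 -m crank '[[-0.0035,-0.0007,0.03,0,0,0,0],[-0.0035,-0.0007,0.06,0,0,0,0],[-0.0035,-0.0007,0.085,0,0,0,0],[-0.0035,-0.0007,0.1,0,0,0,0],[-0.0035,-0.0007,0.105,0,0,0,0],[-0.0035,-0.0007,0.105,0,0,0,0]]'; python3 -m crank '[[0,0,0.001,0,0,0,0],[0,0,0.002,0,0,0,0],[0,0,0.003,0,0,0,0],[0,0,0.003,0,0,0,0]]'
```

```text
clock: 15.42
position: [571.9, 113.4, 31.6]
tool_rot: [-3.142, -0.0, -0.0]
ft_force: [-1.0, -0.1, -3.4]
width: 23.7
grip_force: 50.0
clock: 15.92
position: [571.6, 113.5, 28.1]
tool_rot: [3.142, 0.0, 0.0]
ft_force: [0.3, 0.1, -3.3]
width: 23.8
grip_force: 50.0
```

```bash
python3 -m crank '[[0,0.0004,0.0006,0,0,0,0],[0,0.0004,0.0012,0,0,0,0],[0,0.0004,0.0012,0,0,0,0]]'; python3 -m crank '[[0,0,0.0004,0,0,0,0],[0,0,0.0008,0,0,0,0],[0,0,0.0008,0,0,0,0]]'
```

```text
clock: 16.3
position: [571.6, 113.1, 26.9]
tool_rot: [3.142, 0.0, -0.0]
ft_force: [-0.3, -0.4, -4.4]
width: 23.3
grip_force: 50.0
clock: 16.68
position: [571.7, 113.1, 26.5]
tool_rot: [-3.142, -0.0, -0.0]
ft_force: [-3.1, -0.5, 2.1]
width: 23.6
grip_force: 50.0
```

```bash
python3 -m crank '[[0.004,0,0,0,0,0,0],[0.009,0,0,0,0,0,0],[0.014,0,0,0,0,0,0],[0.019,0,0,0,0,0,0],[0.022,0,0,0,0,0,0],[0.024,0,0,0,0,0,0],[0.024,0,0,0,0,0,0]]'; python3 -m crank '[[0.0015,0,0,0,0,0,0],[0.003,0,0,0,0,0,0],[0.004,0,0,0,0,0,0],[0.004,0,0,0,0,0,0]]'
```

```text
clock: 17.55
position: [596.3, 113.1, 26.5]
tool_rot: [-3.141, -0.001, -0.0]
ft_force: [-2.4, -0.1, 4.6]
width: 23.9
grip_force: 50.0
clock: 18.05
position: [600.2, 113.2, 26.5]
tool_rot: [-3.141, -0.0, -0.0]
ft_force: [-4.3, -0.2, 6.1]
width: 23.8
grip_force: 50.0
```

```bash
python3 -m crank '[[0.001,0,0,0,0,0,0],[0.002,0,0,0,0,0,0],[0.002,0,0,0,0,0,0]]'|grep -E 'pos|ft'; python3 -m crank '[[0.001,0,0,0,0,0,0],[0.0015,0,0,0,0,0,0],[0.0015,0,0,0,0,0,0]]'|grep -E 'pos|ft'
```

```text
position: [602.1, 113.1, 26.5]
ft_force: [-4.6, 0.3, 5.7]
position: [602.6, 113.1, 26.5]
ft_force: [-15.1, 0.0, 12.5]
```

```bash
python3 -m crank '[[0,0,0,0,0,0,0.3],[0,0,0,0,0,0,0.42],[0,0,0,0,0,0,0.42],[0,0,0,0,0,0,0.42],[0,0,-0.03,0,0,0,0.42],[0,0,-0.08,0,0,0,0.42],[0,0,-0.13,0,0,0,0.42],[-0.04,0.03,-0.15,0,0,0,0.42],[-0.06,0.06,-0.15,0,0,0,0.42],[-0.06,0.06,-0.15,0,0,0,0.42]]'
python3 - <<'E'
from h import *
c=shot('wrist','w7');np.savez('pics/w7.npz',**c)
for z in(14,22):
  for r in sinks(c,z):
    if r[1][0]>500: print(z,r[0].reshape(-1,2).mean(0).round(),[np.round(x,3) for x in r[1:]])
t=shot('top')
for r in sinks(t,8):
    if r[1][1]<-140 and 300<r[1][0]<700:print('t',[np.round(x,3) for x in r[1:]])
s=shot('side')
for r in sinks(s,8):
    if r[1][1]<-140 and 300<r[1][0]<700:print('s',[np.round(x,3) for x in r[1:]])
print(ctrl.sense()['position'],go2([411,-215,150],1.09))
E
```

```text
clock: 20.05
position: [542.5, 51.8, 176.9]
tool_rot: [3.141, -0.001, -0.002]
ft_force: [0.1, 0.2, -0.2]
width: 39.3
grip_force: 0.0
14 [333. 159.] [array([598.145,  48.993], dtype=float32), np.float32(68.665), np.float32(50.855), np.float32(-0.001)]
14 [252. 160.] [array([597.461, 114.766], dtype=float32), np.float32(70.444), np.float32(55.318), np.float32(0.002)]
14 [489. 158.] [array([598.725, -78.258], dtype=float32), np.float32(68.861), np.float32(53.242), np.float32(0.004)]
14 [412. 159.] [array([598.822, -15.05 ], dtype=float32), np.float32(68.721), np.float32(51.223), np.float32(0.002)]
22 [333. 159.] [array([598.649,  49.086], dtype=float32), np.float32(66.998), np.float32(49.621), np.float32(-0.001)]
22 [252. 160.] [array([597.981, 113.262], dtype=float32), np.float32(68.734), np.float32(53.975), np.float32(0.002)]
22 [489. 158.] [array([599.214, -75.076], dtype=float32), np.float32(67.189), np.float32(51.95), np.float32(0.004)]
22 [412. 159.] [array([599.309, -13.402], dtype=float32), np.float32(67.052), np.float32(49.98), np.float32(0.002)]
t [array([ 410.919, -215.112], dtype=float32), np.float32(81.384), np.float32(51.59), np.float32(1.089)]
t [array([ 434.125, -374.478], dtype=float32), np.float32(81.74), np.float32(51.158), np.float32(-0.77)]
t [array([ 572.444, -371.01 ], dtype=float32), np.float32(81.317), np.float32(52.208), np.float32(1.005)]
s [array([ 434.679, -375.565], dtype=float32), np.float32(81.834), np.float32(55.52), np.float32(-0.76)]
s [array([ 573.68 , -371.683], dtype=float32), np.float32(86.684), np.float32(52.045), np.float32(1.016)]
s [array([ 411.857, -215.588], dtype=float32), np.float32(85.785), np.float32(52.91), np.float32(1.086)]
[543.47031034  53.43065735 176.08486346] [-0.1325, 0.2684, 0.026, -0.01, -0.01, -62.46]
```

View pics/w7.png

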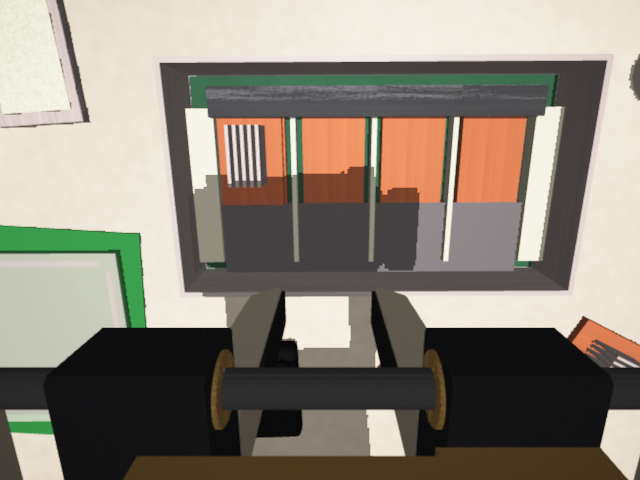

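The first sink is home in seat 3, with fins at (245,155), y = 113.3 at z = 22 and its near edge in line. The remaining three sinks haven't moved. Next is A at (411,-215).

```bash
python3 -m crank '[[-0.02,0.035,0,0,0,-8,0.5],[-0.035,0.07,0,0,0,-16,0.5],[-0.052,0.105,0,0,0,-24,0.5],[-0.07,0.14,0.005,0,0,-32,0.5],[-0.087,0.175,0.01,0,0,-40,0.5],[-0.105,0.21,0.015,0,0,-48,0.5],[-0.12,0.245,0.02,0,0,-56,0.5],[-0.1325,0.2684,0.026,0,0,-62.5,0.5],[-0.1325,0.2684,0.026,0,0,-62.5,0.5],[-0.1325,0.2684,0.026,0,0,-62.5,0.5]]'
python3 -c "
from h import *
c=shot('wrist');near(c,[411,-215])
print(go2([411.3,-214.9,12.5],1.09))"
```

```text
clock: 21.45
position: [411.3, -214.8, 150.1]
tool_rot: [-3.141, -0.0, 1.089]
ft_force: [0.1, 0.4, -0.2]
width: 46.1
grip_force: 0.0
sink [ 413.4 -212.3] 81.6 51.1 yaw 1.099 px [328. 228.]
[-0.0003, 0.0001, 0.1378, -0.01, -0.01, 0.0]
```

```bash
python3 -m crank '[[0.002,0.0003,0.04,0,0,-0.3,0.5],[0.002,0.0003,0.08,0,0,-0.3,0.5],[0.002,0.0003,0.115,0,0,-0.3,0.5],[0.002,0.0003,0.138,0,0,-0.3,0.5],[0.002,0.0003,0.138,0,0,-0.3,0.5],[0.002,0.0003,0.138,0,0,-0.3,0.5]]' | grep pos; python3 -m crank '[[0,0,0,0,0,0,0],[0,0,0,0,0,0,0],[0,0,0,0,0,0,0],[0,0,0,0,0,0,0],[0,0,0,0,0,0,0],[0,0,-0.01,0,0,0,0],[0,0,-0.05,0,0,0,0],[0,0,-0.1,0,0,0,0],[0,0,-0.12,0,0,0,0],[0,0,-0.12,0,0,0,0]]' 50
python3 -c "
from h import *
s=ctrl.sense()
c=shot('wrist');near(c,s['position'][:2],s['position'][2]-4)
print(go2([573,49,135],0))"
```

```text
position: [412.6, -213.5, 13.3]
clock: 23.5
position: [412.1, -213.8, 132.6]
tool_rot: [3.14, 0.0, 1.096]
ft_force: [0.3, 1.0, -4.8]
width: 23.7
grip_force: 50.0
sink [ 414.9 -209.2] 76.1 50.5 yaw 1.096 px [328. 294.]
[0.3073, 0.0235, -0.004, -0.04, 0.02, 62.8]
```

```bash
python3 -m crank '[[0.02,0.001,-0.004,0,0,4,0],[0.055,0.004,-0.004,0,0,11,0],[0.09,0.007,-0.004,0,0,18,0],[0.13,0.01,-0.004,0,0,26,0],[0.17,0.013,-0.004,0,0,34,0],[0.21,0.016,-0.004,0,0,42,0],[0.25,0.019,-0.004,0,0,51,0],[0.285,0.022,-0.004,0,0,58,0],[0.3,0.023,-0.004,0,0,61.5,0],[0.3073,0.0235,-0.004,0,0,62.8,0]]'|grep grip; python3 -m crank '[[0,0,0,0,0,0,0],[0,0,0,0,0,0,0],[0,0,0,0,0,0,0]]'
python3 -c "
from h import *
s=ctrl.sense()
c=shot('wrist');near(c,s['position'][:2],s['position'][2]-4)
print(go2([573,49,29],0))"
```

```text
grip_force: 50.0
clock: 25.18
position: [573.0, 48.4, 136.2]
tool_rot: [3.142, -0.0, -0.0]
ft_force: [-0.5, 0.6, -3.0]
width: 23.7
grip_force: 50.0
[-0.0001, -0.0005, 0.1072, 0.0, -0.01, -0.01]
```

```bash
python3 -m crank '[[0,-0.0003,0.03,0,0,0,0],[0,-0.0003,0.06,0,0,0,0],[0,-0.0003,0.09,0,0,0,0],[0,-0.0003,0.102,0,0,0,0],[0,-0.0003,0.106,0,0,0,0],[0,-0.0003,0.106,0,0,0,0],[0,-0.0003,0.106,0,0,0,0]]'; python3 -m crank '[[0,0,0.0008,0,0,0,0],[0,0,0.0015,0,0,0,0],[0,0,0.0015,0,0,0,0]]'|grep -E 'pos|ft|grip'
```

```text
clock: 26.1
position: [573.8, 49.2, 31.3]
tool_rot: [-3.142, -0.001, -0.0]
ft_force: [0.8, -0.7, -3.7]
width: 24.3
grip_force: 50.0
position: [573.2, 49.2, 28.7]
ft_force: [0.5, 0.5, -3.9]
grip_force: 50.0
```

```bash
python3 -m crank '[[0,0,0.0008,0,0,0,0],[0,0,0.0014,0,0,0,0],[0,0,0.0014,0,0,0,0]]'|grep -E 'pos|ft'; python3 -m crank '[[0,0,0.0004,0,0,0,0],[0,0,0.0008,0,0,0,0],[0,0,0.0008,0,0,0,0]]'|grep -E 'pos|ft'
```

```text
position: [573.2, 49.2, 27.1]
ft_force: [0.4, -0.3, -2.9]
position: [573.3, 49.2, 26.6]
ft_force: [-2.1, -0.5, 0.4]
```

```bash
python3 -m crank '[[0.004,0,0,0,0,0,0],[0.009,0,0,0,0,0,0],[0.014,0,0,0,0,0,0],[0.019,0,0,0,0,0,0],[0.023,0,0,0,0,0,0],[0.025,0,0,0,0,0,0],[0.0265,0,0,0,0,0,0],[0.0265,0,0,0,0,0,0]]'|grep -E 'pos|ft|grip_f'; python3 -m crank '[[0.001,0,0,0,0,0,0],[0.002,0,0,0,0,0,0],[0.002,0,0,0,0,0,0]]'|grep -E 'pos|ft'; python3 -m crank '[[0.0008,0,0,0,0,0,0],[0.0015,0,0,0,0,0,0],[0.0015,0,0,0,0,0,0]]'|grep -E 'pos|ft'
```

```text
position: [600.0, 49.2, 26.6]
ft_force: [-0.7, 1.2, 3.7]
grip_force: 50.0
position: [601.8, 49.2, 26.6]
ft_force: [-3.8, -0.2, 5.5]
position: [603.1, 49.2, 26.6]
ft_force: [-5.1, -0.4, 5.4]
```

```bash
python3 -m crank '[[0.0005,0,0,0,0,0,0],[0.001,0,0,0,0,0,0],[0.001,0,0,0,0,0,0]]'|grep -E 'pos|ft'; python3 -m crank '[[0.0005,0,0,0,0,0,0],[0.0008,0,0,0,0,0,0],[0.0008,0,0,0,0,0,0]]'|grep -E 'pos|ft'
```

```text
position: [603.2, 49.2, 26.6]
ft_force: [-14.9, -0.3, 11.7]
position: [603.3, 49.2, 26.6]
ft_force: [-22.9, -0.3, 17.9]
```

```bash
python3 -m crank '[[0,0,0,0,0,0,0.3],[0,0,0,0,0,0,0.42],[0,0,0,0,0,0,0.42],[0,0,0,0,0,0,0.42],[0,0,-0.03,0,0,0,0.42],[0,0,-0.08,0,0,0,0.42],[0,0,-0.13,0,0,0,0.42],[-0.04,0.03,-0.15,0,0,0,0.42],[-0.06,0.05,-0.15,0,0,0,0.42],[-0.06,0.05,-0.15,0,0,0,0.42]]'|grep -E 'pos|ft'
python3 - <<'E'
from h import *
c=shot('wrist','w8')
for r in sinks(c,22):
    if r[1][0]>500: print(r[0].reshape(-1,2).mean(0).round(),[np.round(x,3) for x in r[1:]])
t=shot('top')
for r in sinks(t,8):
    if r[1][1]<-140 and 300<r[1][0]<700:print('t',[np.round(x,3) for x in r[1:]])
print(ctrl.sense()['position'],go2([572.8,-370.5,150],1.007))
E
```

```text
position: [544.4, -1.7, 177.1]
ft_force: [0.5, -0.2, -0.2]
[346. 161.] [array([599.041, -14.814], dtype=float32), np.float32(67.245), np.float32(49.628), np.float32(0.005)]
[265. 162.] [array([598.249,  49.436], dtype=float32), np.float32(68.824), np.float32(53.724), np.float32(0.004)]
[191. 161.] [array([598.268, 112.057], dtype=float32), np.float32(68.885), np.float32(56.56), np.float32(-0.001)]
[424. 161.] [array([599.569, -76.942], dtype=float32), np.float32(67.239), np.float32(50.351), np.float32(0.002)]
t [array([ 434.064, -374.542], dtype=float32), np.float32(81.74), np.float32(51.335), np.float32(-0.77)]
t [array([ 572.444, -371.01 ], dtype=float32), np.float32(81.317), np.float32(52.208), np.float32(1.005)]
[545.21216149  -0.72346259 176.52299292] [0.0278, 0.3698, 0.0265, 0.0, -0.02, -57.72]
```

Seats 3 and 2 are both filled and in line, with near edges at x ≈ 563.8. Next is D.

```bash
python3 -m crank '[[0.003,0.04,0,0,0,-6,0.5],[0.006,0.08,0,0,0,-12,0.5],[0.009,0.125,0,0,0,-19,0.5],[0.012,0.17,0,0,0,-26,0.5],[0.016,0.215,0.01,0,0,-33,0.5],[0.02,0.26,0.02,0,0,-40,0.5],[0.023,0.305,0.026,0,0,-48,0.5],[0.026,0.345,0.026,0,0,-55,0.5],[0.028,0.37,0.0265,0,0,-57.7,0.5],[0.028,0.37,0.0265,0,0,-57.7,0.5]]'|grep pos;python3 -m crank '[[0,0,0,0,0,0,0.5],[0,0,0,0,0,0,0.5]]'
python3 -c "
from h import *
c=shot('wrist');near(c,[572,-370])
print(go2([572.8,-370.5,12.5],1.007))"
```

```text
position: [573.5, -371.7, 148.6]
clock: 32.58
position: [573.4, -369.8, 150.0]
tool_rot: [3.142, -0.0, 1.008]
ft_force: [-0.3, -0.0, -0.1]
width: 46.4
grip_force: 0.0
sink [ 575.3 -369. ] 81.5 50.9 yaw 1.007 px [329. 230.]
[-0.0008, -0.0001, 0.1376, 0.01, -0.0, 0.03]
```

```bash
python3 -m crank '[[0.002,0.0004,0.04,0,0,0,0.5],[0.002,0.0004,0.08,0,0,0,0.5],[0.002,0.0004,0.115,0,0,0,0.5],[0.002,0.0004,0.137,0,0,0,0.5],[0.002,0.0004,0.137,0,0,0,0.5],[0.002,0.0004,0.137,0,0,0,0.5]]' | grep pos; python3 -m crank '[[0,0,0,0,0,0,0],[0,0,0,0,0,0,0],[0,0,0,0,0,0,0],[0,0,0,0,0,0,0],[0,0,0,0,0,0,0],[0,0,-0.01,0,0,0,0],[0,0,-0.05,0,0,0,0],[0,0,-0.1,0,0,0,0],[0,0,-0.12,0,0,0,0],[0,0,-0.12,0,0,0,0]]' 50
python3 -c "
from h import *
s=ctrl.sense()
c=shot('wrist');near(c,s['position'][:2],s['position'][2]-4)
print(go2([573,-15,135],0))"
```

```text
position: [575.1, -369.7, 14.6]
clock: 34.62
position: [574.7, -369.5, 133.5]
tool_rot: [3.14, 0.0, 1.007]
ft_force: [-0.1, 0.9, -4.6]
width: 23.4
grip_force: 50.0
sink [ 577.4 -365.5] 74.8 50.1 yaw 1.007 px [328. 295.]
[0.2987, -0.1902, -0.0032, -0.05, 0.03, 57.7]
```

```bash
python3 -m crank '[[0.018,-0.011,-0.002,0,0,4,0],[0.055,-0.035,-0.003,0,0,11,0],[0.09,-0.057,-0.003,0,0,18,0],[0.13,-0.083,-0.003,0,0,26,0],[0.17,-0.108,-0.003,0,0,34,0],[0.21,-0.134,-0.003,0,0,42,0],[0.245,-0.156,-0.003,0,0,49,0],[0.28,-0.178,-0.003,0,0,54,0],[0.295,-0.188,-0.003,0,0,57,0],[0.2987,-0.1902,-0.003,0,0,57.7,0]]'|grep grip; python3 -m crank '[[0,0,0,0,0,0,0],[0,0,0,0,0,0,0],[0,0,0,0,0,0,0]]'
python3 -c "
from h import *
print(go2([573,-15,30],0))"
```

```text
grip_force: 50.0
clock: 36.3
position: [573.2, -15.9, 135.8]
tool_rot: [3.142, 0.0, -0.001]
ft_force: [0.1, 0.8, -3.7]
width: 23.9
grip_force: 50.0
[-0.0002, -0.0009, 0.1058, 0.0, 0.01, -0.03]
```

```bash
python3 -m crank '[[0,-0.0006,0.03,0,0,0,0],[0,-0.0006,0.06,0,0,0,0],[0,-0.0006,0.09,0,0,0,0],[0,-0.0006,0.102,0,0,0,0],[0,-0.0006,0.105,0,0,0,0],[0,-0.0006,0.105,0,0,0,0],[0,-0.0006,0.105,0,0,0,0],[0,-0.0006,0.105,0,0,0,0]]'; python3 -m crank '[[0,0,0.0008,0,0,0,0],[0,0,0.0015,0,0,0,0],[0,0,0.0015,0,0,0,0]]'|grep -E 'pos|ft|grip'
```

```text
clock: 37.3
position: [573.6, -14.6, 31.7]
tool_rot: [3.142, -0.001, -0.0]
ft_force: [0.1, -0.9, -3.8]
width: 23.6
grip_force: 50.0
position: [573.2, -14.6, 29.3]
ft_force: [0.2, 0.2, -2.9]
grip_force: 50.0
```

```bash
python3 -m crank '[[0,0.0003,0.0008,0,0,0,0],[0,0.0003,0.0014,0,0,0,0],[0,0.0003,0.0014,0,0,0,0]]'|grep -E 'pos|ft'; python3 -m crank '[[0,0,0.0004,0,0,0,0],[0,0,0.0008,0,0,0,0],[0,0,0.0008,0,0,0,0]]'|grep -E 'pos|ft'
```

```text
position: [573.2, -14.9, 28.0]
ft_force: [0.4, 0.2, -3.7]
position: [573.3, -14.9, 27.5]
ft_force: [-2.4, -0.5, 0.1]
```

```bash
python3 -m crank '[[0.004,0,0,0,0,0,0],[0.009,0,0,0,0,0,0],[0.014,0,0,0,0,0,0],[0.019,0,0,0,0,0,0],[0.023,0,0,0,0,0,0],[0.025,0,0,0,0,0,0],[0.027,0,0,0,0,0,0],[0.027,0,0,0,0,0,0]]'|grep -E 'pos|ft|grip_f'; python3 -m crank '[[0.001,0,0,0,0,0,0],[0.002,0,0,0,0,0,0],[0.002,0,0,0,0,0,0]]'|grep -E 'pos|ft'; python3 -m crank '[[0.0005,0,0,0,0,0,0],[0.001,0,0,0,0,0,0],[0.001,0,0,0,0,0,0]]'|grep -E 'pos|ft'
```

```text
position: [600.8, -14.9, 27.5]
ft_force: [-0.9, 0.0, 4.2]
grip_force: 50.0
position: [602.5, -14.9, 27.5]
ft_force: [-3.0, 0.1, 6.0]
position: [603.4, -14.9, 27.5]
ft_force: [-4.6, 0.5, 5.6]
```

```bash
python3 -m crank '[[0.0005,0,0,0,0,0,0],[0.001,0,0,0,0,0,0],[0.001,0,0,0,0,0,0]]'|grep -E 'pos|ft'; python3 -m crank '[[0.0005,0,0,0,0,0,0],[0.0008,0,0,0,0,0,0],[0.0008,0,0,0,0,0,0]]'|grep -E 'pos|ft'
```

```text
position: [604.4, -14.9, 27.5]
ft_force: [-5.0, 0.5, 6.0]
position: [604.5, -14.9, 27.5]
ft_force: [-12.3, -0.4, 11.0]
```

Contact with the stop is at 604.5. I release, look, and check the last sink.

```bash
python3 -m crank '[[0,0,0,0,0,0,0.3],[0,0,0,0,0,0,0.42],[0,0,0,0,0,0,0.42],[0,0,0,0,0,0,0.42],[0,0,-0.03,0,0,0,0.42],[0,0,-0.08,0,0,0,0.42],[0,0,-0.13,0,0,0,0.42],[-0.04,0.0,-0.15,0,0,0,0.42],[-0.06,0.0,-0.15,0,0,0,0.42],[-0.06,0.0,-0.15,0,0,0,0.42]]'|grep -E 'pos|ft'
python3 - <<'E'
from h import *
c=shot('wrist','w9')
for r in sinks(c,22):
    if r[1][0]>500: print(r[0].reshape(-1,2).mean(0).round(),[np.round(x,3) for x in r[1:]])
t=shot('top')
for r in sinks(t,8):
    if r[1][1]<-140 and 300<r[1][0]<700:print('t',[np.round(x,3) for x in r[1:]]); q=r
print(ctrl.sense()['position'],go2([q[1][0]+1,q[1][1],150],q[4]))
E
```

```text
position: [544.6, -14.9, 177.8]
ft_force: [0.0, 0.6, -0.1]
[175. 161.] [array([597.923, 111.786], dtype=float32), np.float32(68.314), np.float32(57.24), np.float32(-0.0)]
[408. 161.] [array([599.509, -77.43 ], dtype=float32), np.float32(66.532), np.float32(50.076), np.float32(-0.0)]
[328. 162.] [array([598.685, -14.012], dtype=float32), np.float32(68.201), np.float32(51.781), np.float32(-0.0)]
[249. 162.] [array([598.341,  49.282], dtype=float32), np.float32(69.009), np.float32(54.061), np.float32(0.004)]
t [array([ 434.125, -374.478], dtype=float32), np.float32(81.74), np.float32(51.158), np.float32(-0.77)]
[545.46624149 -14.9090471  177.20001292] [-0.1103, 0.3596, 0.0272, -0.01, -0.01, 44.1]
```

View pics/w9.png

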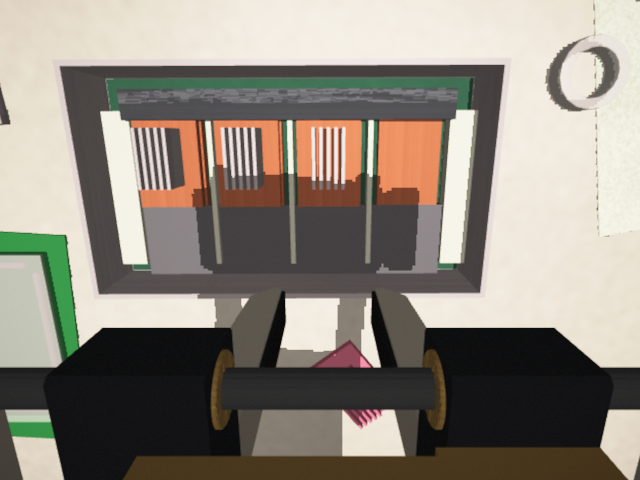

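The view shows fins in lanes 3, 2 and 1 at (155,157), (240,157) and (328,157), all square to the rail; lane 0 at (408,161) is empty. The last sink, B, is still at (434,-374).

```bash
python3 -m crank '[[-0.01,0.035,0,0,0,4,0.5],[-0.023,0.075,0,0,0,9,0.5],[-0.037,0.12,0,0,0,14,0.5],[-0.051,0.165,0,0,0,20,0.5],[-0.064,0.21,0.01,0,0,26,0.5],[-0.078,0.255,0.02,0,0,32,0.5],[-0.092,0.3,0.027,0,0,38,0.5],[-0.104,0.34,0.027,0,0,42,0.5],[-0.1103,0.3596,0.027,0,0,44.1,0.5],[-0.1103,0.3596,0.027,0,0,44.1,0.5]]'|grep pos;python3 -m crank '[[0,0,0,0,0,0,0.5],[0,0,0,0,0,0,0.5]]'
python3 -c "
from h import *
c=shot('wrist');near(c,[434,-374])
print(go2([435.1,-374.5,12.5],-.77))"
```

```text
position: [434.8, -375.3, 149.7]
clock: 43.78
position: [435.3, -373.6, 150.4]
tool_rot: [-3.141, -0.0, -0.768]
ft_force: [0.3, 0.7, 0.4]
width: 46.7
grip_force: 0.0
sink [ 436.5 -372.5] 80.9 51.1 yaw -0.769 px [328. 229.]
[0.0004, 0.0007, 0.1379, -0.01, -0.01, 0.1]
```

```bash
python3 -m crank '[[0.0,-0.001,0.04,0,0,0,0.5],[0.0,-0.001,0.08,0,0,0,0.5],[0.0,-0.001,0.115,0,0,0,0.5],[0.0,-0.001,0.138,0,0,0,0.5],[0.0,-0.001,0.138,0,0,0,0.5],[0.0,-0.001,0.138,0,0,0,0.5]]' | grep pos; python3 -m crank '[[0,0,0,0,0,0,0],[0,0,0,0,0,0,0],[0,0,0,0,0,0,0],[0,0,0,0,0,0,0],[0,0,0,0,0,0,0],[0,0,-0.01,0,0,0,0],[0,0,-0.05,0,0,0,0],[0,0,-0.1,0,0,0,0],[0,0,-0.12,0,0,0,0],[0,0,-0.12,0,0,0,0]]' 50
python3 -c "
from h import *
s=ctrl.sense()
c=shot('wrist');near(c,s['position'][:2],s['position'][2]-4)
print(go2([573,-79,135],0))"
```

```text
position: [436.0, -373.9, 13.5]
clock: 45.82
position: [435.7, -374.0, 132.8]
tool_rot: [-3.142, -0.002, -0.77]
ft_force: [-0.3, -0.2, -4.9]
width: 23.3
grip_force: 50.0
sink [ 439.4 -375.3] 75.7 50.7 yaw -0.77 px [328. 294.]
[-0.1061, -0.3074, -0.0038, -0.02, 0.04, -44.1]
```

```bash
python3 -m crank '[[-0.007,-0.02,-0.002,0,0,-3,0],[-0.019,-0.055,-0.003,0,0,-8,0],[-0.032,-0.092,-0.003,0,0,-13,0],[-0.046,-0.133,-0.003,0,0,-19,0],[-0.06,-0.174,-0.003,0,0,-25,0],[-0.073,-0.213,-0.003,0,0,-31,0],[-0.087,-0.252,-0.003,0,0,-36,0],[-0.098,-0.285,-0.003,0,0,-41,0],[-0.104,-0.3,-0.003,0,0,-43.5,0],[-0.1061,-0.3074,-0.003,0,0,-44.1,0]]'|grep grip; python3 -m crank '[[0,0,0,0,0,0,0],[0,0,0,0,0,0,0],[0,0,0,0,0,0,0]]'
python3 -c "
from h import *
print(go2([573,-79,30],0))"
```

```text
grip_force: 50.0
clock: 47.5
position: [573.0, -79.9, 135.3]
tool_rot: [3.142, -0.0, -0.001]
ft_force: [0.7, 0.3, -3.1]
width: 23.7
grip_force: 50.0
[-0.0, -0.0009, 0.1053, 0.01, -0.01, -0.07]
```

```bash
python3 -m crank '[[0,-0.0004,0.03,0,0,0,0],[0,-0.0004,0.06,0,0,0,0],[0,-0.0004,0.09,0,0,0,0],[0,-0.0004,0.102,0,0,0,0],[0,-0.0004,0.105,0,0,0,0],[0,-0.0004,0.105,0,0,0,0],[0,-0.0004,0.105,0,0,0,0],[0,-0.0004,0.105,0,0,0,0]]'; python3 -m crank '[[0,0,0.0008,0,0,0,0],[0,0,0.0015,0,0,0,0],[0,0,0.0015,0,0,0,0]]'|grep -E 'pos|ft|grip'
```

```text
clock: 48.5
position: [573.5, -78.9, 30.9]
tool_rot: [3.141, -0.001, -0.0]
ft_force: [0.9, 0.1, -3.0]
width: 24.1
grip_force: 50.0
position: [573.1, -78.8, 28.7]
ft_force: [-0.0, 0.3, -3.8]
grip_force: 50.0
```

```bash
python3 -m crank '[[0,0.0002,0.0008,0,0,0,0],[0,0.0002,0.0014,0,0,0,0],[0,0.0002,0.0014,0,0,0,0]]'|grep -E 'pos|ft'; python3 -m crank '[[0,0,0.0004,0,0,0,0],[0,0,0.0008,0,0,0,0],[0,0,0.0008,0,0,0,0]]'|grep -E 'pos|ft'
```

```text
position: [573.1, -79.0, 27.3]
ft_force: [0.2, -0.6, -2.5]
position: [573.2, -79.0, 26.7]
ft_force: [-1.1, 0.7, 0.2]
```

```bash
python3 -m crank '[[0.004,0,0,0,0,0,0],[0.009,0,0,0,0,0,0],[0.014,0,0,0,0,0,0],[0.019,0,0,0,0,0,0],[0.023,0,0,0,0,0,0],[0.025,0,0,0,0,0,0],[0.0265,0,0,0,0,0,0],[0.0265,0,0,0,0,0,0]]'|grep -E 'pos|ft|grip_f'; python3 -m crank '[[0.001,0,0,0,0,0,0],[0.002,0,0,0,0,0,0],[0.002,0,0,0,0,0,0]]'|grep -E 'pos|ft'; python3 -m crank '[[0.0005,0,0,0,0,0,0],[0.001,0,0,0,0,0,0],[0.001,0,0,0,0,0,0]]'|grep -E 'pos|ft'
```

```text
position: [600.0, -79.0, 26.7]
ft_force: [-0.5, -0.7, 3.8]
grip_force: 50.0
position: [601.8, -79.0, 26.8]
ft_force: [-3.7, 0.2, 4.9]
position: [602.7, -79.0, 26.7]
ft_force: [-3.9, 0.3, 5.8]
```

```bash
python3 -m crank '[[0.0005,0,0,0,0,0,0],[0.001,0,0,0,0,0,0],[0.001,0,0,0,0,0,0]]'|grep -E 'pos|ft'; python3 -m crank '[[0.0005,0,0,0,0,0,0],[0.0008,0,0,0,0,0,0],[0.0008,0,0,0,0,0,0]]'|grep -E 'pos|ft'
```

```text
position: [603.6, -79.0, 26.7]
ft_force: [-3.8, 0.2, 5.1]
position: [603.8, -79.1, 26.7]
ft_force: [-11.8, -0.5, 10.0]
```

```bash
python3 -m crank '[[0,0,0,0,0,0,0.3],[0,0,0,0,0,0,0.42],[0,0,0,0,0,0,0.42],[0,0,0,0,0,0,0.42],[0,0,-0.03,0,0,0,0.42],[0,0,-0.08,0,0,0,0.42],[0,0,-0.13,0,0,0,0.42],[-0.03,-0.04,-0.15,0,0,0,0.42],[-0.06,-0.09,-0.15,0,0,0,0.42],[-0.06,-0.096,-0.15,0,0,0,0.42]]'|grep -E 'pos|ft'
python3 - <<'E'
from h import *
c=shot('wrist','w10')
for r in sinks(c,22):
    if r[1][0]>500: print(r[0].reshape(-1,2).mean(0).round(),[np.round(x,3) for x in r[1:]])
# fin tops: bright stripes at z=52, above plates
P=[(604.3,y) for y in(-79,-15,49,113)]
for x,y in P:
    uv=proj(c,[x,y,52]); print('fins expected',uv.round())
t=shot('top')
print([r[1].round() for r in sinks(t,8) if r[1][1]<-140 and 300<r[1][0]<700])
np.savez('pics/t10.npz',**t)
print(ctrl.sense()['position'],go2([431.7,391.5,110],np.pi),go2([431.7,391.5,110],0))
E
```

```text
position: [543.3, 19.1, 177.3]
ft_force: [-0.1, -0.2, -0.7]
[371. 161.] [array([598.35 , -13.665], dtype=float32), np.float32(67.99), np.float32(51.078), np.float32(0.002)]
[291. 161.] [array([598.201,  49.902], dtype=float32), np.float32(68.007), np.float32(52.376), np.float32(0.002)]
[212. 160.] [array([598.059, 112.566], dtype=float32), np.float32(68.02), np.float32(55.523), np.float32(0.002)]
[451. 161.] [array([598.859, -77.245], dtype=float32), np.float32(68.709), np.float32(52.811), np.float32(0.002)]
fins expected [466. 157.]
fins expected [377. 157.]
fins expected [289. 157.]
fins expected [200. 157.]
[]
[544.55027301  17.55351327 176.80769498] [-0.1124, -0.3741, 0.0667, 0.07, 0.01, -179.93] [-0.1124, -0.3741, 0.0667, 0.01, -0.04, 0.07]
```

View pics/w10.png

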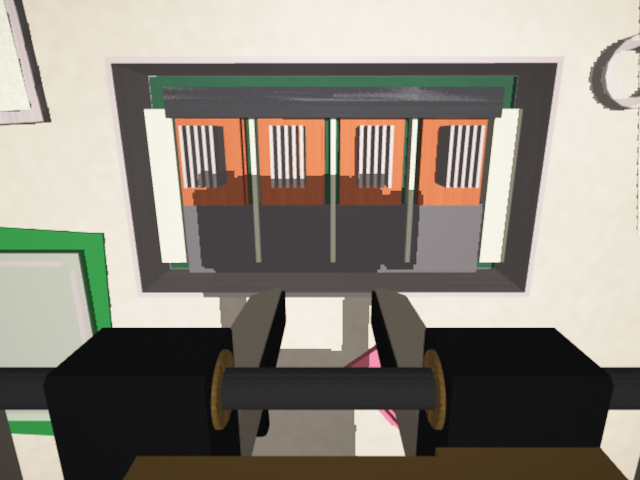

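All four sinks are home. The fins at pixel columns 197, 288, 376 and 466 match the expected 200, 289, 377 and 466. Near edges are all at x ≈ 564.3. Now the cover.

```bash
python3 -m crank '[[-0.01,-0.035,0,0,0,0,0.5],[-0.022,-0.075,0,0,0,0,0.5],[-0.036,-0.12,0,0,0,0,0.5],[-0.05,-0.165,0,0,0,0,0.5],[-0.063,-0.21,0.01,0,0,0,0.5],[-0.077,-0.255,0.02,0,0,0,0.5],[-0.09,-0.3,0.027,0,0,0,0.5],[-0.104,-0.345,0.03,0,0,0,0.5],[-0.1124,-0.3741,0.03,0,0,0,0.5],[-0.1124,-0.3741,0.03,0,0,0,0.5]]'|grep pos;python3 -m crank '[[0,0,0,0,0,0,0.5],[0,0,0,0,0,0,0.5]]'|grep -E 'pos|rot'
python3 - <<'E'
from h import *
c=shot('wrist','w11'); g=cv2.cvtColor(c['img'],cv2.COLOR_BGR2GRAY)
p0,p1=proj(c,[396.7,391.5,41]),proj(c,[466.7,391.5,41]); print('rib top expected',p0.round(),p1.round())
for k in blobs(cv2.inRange(g,0,45),300):
    m=k.reshape(-1,2).mean(0)
    if 150<m[1]<330 and 250<m[0]<400: print(cv2.boundingRect(k),[np.round(x,3) for x in rect(c,k,41)])
print(go2([431.7,391.5,14],0))
E
```

```text
position: [432.4, 392.0, 145.7]
position: [432.8, 390.1, 146.5]
tool_rot: [3.141, -0.0, -0.001]
rib top expected [328. 293.] [328. 199.]
(315, 193, 22, 98) [array([434.735, 392.955], dtype=float32), np.float32(71.633), np.float32(14.723), np.float32(0.001)]
[-0.001, -0.0013, 0.1326, 0.0, -0.01, -0.07]
```

View pics/w11.png

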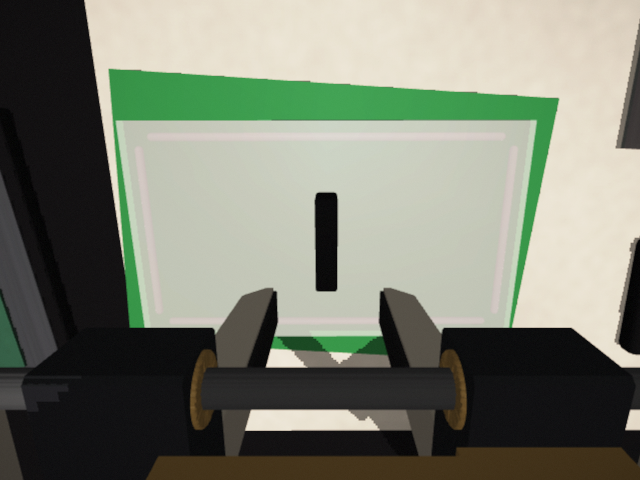

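The cover lies level and undisturbed on the mat, with its rib at column 326, rows 193–291, as expected. I grip it at the release pose.

```bash
python3 -m crank '[[-0.001,-0.0008,0.04,0,0,0,0.5],[-0.001,-0.0008,0.08,0,0,0,0.5],[-0.001,-0.0008,0.115,0,0,0,0.5],[-0.001,-0.0008,0.131,0,0,0,0.5],[-0.001,-0.0008,0.131,0,0,0,0.5],[-0.001,-0.0008,0.131,0,0,0,0.5]]' | grep -E 'pos|ft'; python3 -m crank '[[0,0,0,0,0,0,0],[0,0,0,0,0,0,0],[0,0,0,0,0,0,0],[0,0,0,0,0,0,0],[0,0,0,0,0,0,0]]' 55;  python3 -m crank '[[0,0,-0.01,0,0,0,0],[0,0,-0.04,0,0,0,0],[0,0,-0.08,0,0,0,0],[0,0,-0.11,0,0,0,0],[0,0,-0.13,0,0,0,0],[0,0,-0.13,0,0,0,0],[0,0,-0.13,0,0,0,0]]'
python3 -c "
from h import *
print(go2([584.2,16.9,146],0))"
```

```text
position: [431.8, 392.3, 17.1]
ft_force: [1.2, -0.8, 0.1]
clock: 56.4
position: [431.1, 391.9, 15.7]
tool_rot: [3.142, -0.0, 0.0]
ft_force: [-0.4, -1.2, 3.6]
width: 15.6
grip_force: 55.0
clock: 57.28
position: [430.7, 391.6, 144.0]
tool_rot: [3.14, 0.001, -0.0]
ft_force: [0.1, 0.7, -4.5]
width: 15.9
grip_force: 55.0
[0.1535, 0.3747, -0.0017, 0.07, 0.08, -0.0]
```

```bash
python3 -m crank '[[0.01,0.025,0,0,0,0,0],[0.028,0.07,0,0,0,0,0],[0.047,0.115,0,0,0,0,0],[0.065,0.16,0,0,0,0,0],[0.083,0.205,0,0,0,0,0],[0.102,0.25,0,0,0,0,0],[0.12,0.295,0,0,0,0,0],[0.138,0.34,0,0,0,0,0],[0.148,0.365,0,0,0,0,0],[0.153,0.3747,0,0,0,0,0]]'|grep grip; python3 -m crank '[[0,0,0,0,0,0,0],[0,0,0,0,0,0,0],[0,0,0.03,0,0,0,0],[0,0,0.045,0,0,0,0],[0,0,0.055,0,0,0,0],[0,0,0.055,0,0,0,0],[0,0,0.055,0,0,0,0]]'
python3 - <<'E'
from h import *
s=ctrl.sense()['position']; c=shot('wrist','w12');np.savez('pics/w12.npz',**c); g=cv2.cvtColor(c['img'],cv2.COLOR_BGR2GRAY)
print(s,go2([584,16.9,72],0))
E
```

```text
grip_force: 55.0
clock: 59.4
position: [584.5, 17.3, 91.4]
tool_rot: [3.142, -0.001, 0.0]
ft_force: [-0.4, -0.3, -4.1]
width: 15.7
grip_force: 55.0
[584.4504594   17.27035084  91.38340076] [-0.0005, 0.0003, 0.0195, -0.0, -0.07, -0.0]
```

View pics/w12.png

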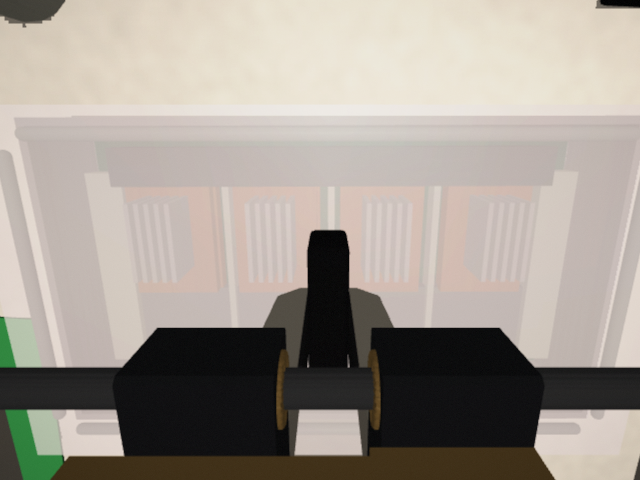

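Through the sheet, the cover sits square above the chassis, with the bar along row 128 inside the far wall. All four sinks are in place below. I lower it gently.

```bash
python3 -m crank '[[-0.0004,0.0003,0.008,0,0,0,0],[-0.0004,0.0003,0.014,0,0,0,0],[-0.0004,0.0003,0.017,0,0,0,0],[-0.0004,0.0003,0.017,0,0,0,0]]' |grep -E 'pos|ft'; python3 -m crank '[[0,0,0.001,0,0,0,0],[0,0,0.002,0,0,0,0],[0,0,0.003,0,0,0,0],[0,0,0.003,0,0,0,0]]'|grep -E 'pos|ft'; python3 -m crank '[[0,0,0.001,0,0,0,0],[0,0,0.002,0,0,0,0],[0,0,0.002,0,0,0,0]]'|grep -E 'pos|ft'
```

```text
position: [583.5, 16.9, 73.2]
ft_force: [0.2, -0.2, -4.0]
position: [583.7, 16.9, 70.5]
ft_force: [-0.5, -0.9, -4.7]
position: [583.6, 16.9, 68.4]
ft_force: [0.7, 0.2, -5.5]
```

No contact, so the bars are inside the walls. I go a bit further.

```bash
python3 -m crank '[[0,0,0.0005,0,0,0,0],[0,0,0.001,0,0,0,0],[0,0,0.001,0,0,0,0]]' |grep -E 'pos|ft'; python3 -m crank '[[0,0,0.0005,0,0,0,0],[0,0,0.0008,0,0,0,0],[0,0,0.0008,0,0,0,0]]'|grep -E 'pos|ft'
```

```text
position: [583.7, 16.9, 67.8]
ft_force: [-1.3, -0.6, -1.7]
position: [583.8, 16.9, 67.7]
ft_force: [-6.2, 0.2, 7.8]
```

```bash
python3 -m crank '[[0,0,-0.0005,0,0,0,0.2],[0,0,-0.0005,0,0,0,0.4],[0,0,-0.0005,0,0,0,0.5],[0,0,-0.0005,0,0,0,0.5],[0,0,-0.03,0,0,0,0.5],[0,0,-0.08,0,0,0,0.5],[0,0,-0.12,0,0,0,0.5],[-0.02,0,-0.13,0,0,0,0.5],[-0.04,0,-0.13,0,0,0,0.5],[-0.04,0,-0.13,0,0,0,0.5]]'; python3 -m crank '[[0,0,-0.02,0,0,0,0.5],[0,0,-0.04,0,0,0,0.5],[0,0,-0.04,0,0,0,0.5],[0,0,-0.04,0,0,0,0.5]]'|grep pos
python3 - <<'E'
from h import *
c=shot('wrist','w13'); np.savez('pics/w13.npz',**c)
I=cv2.GaussianBlur(c['img'],(5,5),0); L=cv2.cvtColor(I,cv2.COLOR_BGR2LAB).astype(int)
t=shot('top','t13'); s=shot('side','s13')
a=cv2.resize(s['img'][160:310,220:420],(800,600),interpolation=2); cv2.imwrite('pics/s13c.png',a)
g=cv2.cvtColor(c['img'],cv2.COLOR_BGR2GRAY)
for k in blobs(cv2.inRange(g,0,45),300):
    m=k.reshape(-1,2).mean(0)
    if 130<m[1]<330 and 250<m[0]<400: print(cv2.boundingRect(k),[np.round(x,3) for x in rect(c,k,93)])
for p in([497.2,17-152,63],[671.2,17-152,63],[671.2,17+152,63],[497.2,17+152,63]): print(proj(c,p).round())
E
```

```text
clock: 62.82
position: [543.2, 16.9, 197.2]
tool_rot: [3.142, -0.001, -0.0]
ft_force: [0.7, -0.3, 0.1]
width: 46.5
grip_force: 0.0
position: [543.8, 16.9, 236.5]
(319, 136, 19, 89) [array([585.158,  18.207], dtype=float32), np.float32(67.925), np.float32(14.406), np.float32(-0.0)]
[496. 275.]
[522.  67.]
[138.  68.]
[163. 275.]
```

View pics/s13c.png

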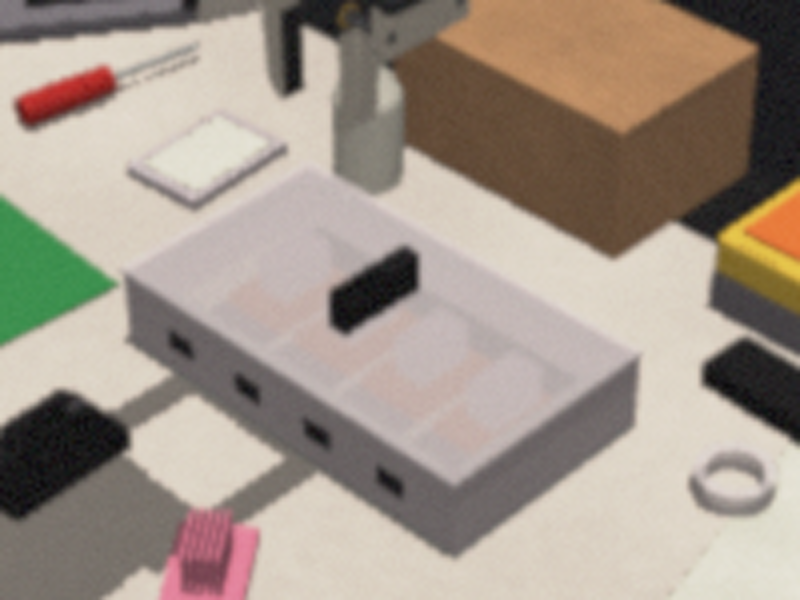

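View pics/w13.png

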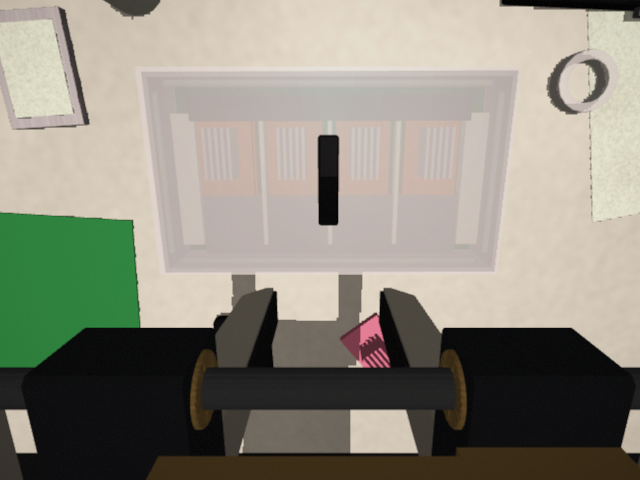

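The cover sits level and flush on the rim: corners at (138,69), (517,71), (496,272) and (163,272) are close to the expected ones, within about 5 px. All four sinks are under it and the gripper is clear, so I hand in.

```bash
python3 -c "
from workcell import ctrl
print(ctrl.hand_in())"
```

```text
the job is handed in; nothing more can be done
None
```

The job is handed in: all four heat sinks are home against the stop on their own plates, and the cover is back level on the chassis rim at about 63 s on the clock; the hand-in call returned no verdict.

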